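# Build a height gauge from setting blocks, wringing one joint

### The job

Build the height gauge on the dark base plate, in this order: lay the long rectangular steel block centred in the scribed outline on the plate and let go; then wring the square block onto it by setting it down flat on either end of the long block and sliding it, in contact all the way, along to the middle, edges parallel to the long block's, and let go. Then centre the round block on the square one and stand the blue domed weight centred on top. Leave the tape measure and the side cutters where they lie.

Things in the scene. Friction and masses are not known exactly. Their poses are not given: they have to be found in the camera images.
- plate_top (a point): dark steel base plate, 124 x 84 x 8 mm, fixed to the table wherever it lies, with a thin scribed 93 x 63 mm outline on its top and a flush screw at each corner. This point is the centre of its top face, 8 mm above the table; x along its 124 mm length, y along its 84 mm width, z up
- long_block_mid (a point): loose rectangular steel block, 90 x 60 x 20 mm, about 0.4 kg, lying flat, with two small dark dots on top. Point: its centre, half-way up (10 mm above its underside); x along its 90 mm length, y along its 60 mm width, z up
- square_block_mid (a point): loose square steel block, 48 x 48 x 18 mm, about 0.22 kg, lying flat, with one small dark dot on top. Point: its centre, half-way up (9 mm above its underside); x and y along its edges, z up
- round_block_mid (a point): loose round steel disc, 46 mm across and 16 mm thick, about 0.16 kg, lying flat. Point: its centre, half-way up (8 mm above its underside); z up
- dome_weight_mid (a point): loose blue domed sheet weight, 44 mm across and 36 mm high, about 0.1 kg, standing on its flat foot; its sides are upright in the lower half. Its magnet does not pull. Point: on its axis, 18 mm above its underside; z up
- tape_measure_mid (a point): bystander: yellow and black pocket tape measure, 63 x 76 x 37 mm, lying among the blocks. Point: 18 mm above its underside
- side_cutter_mid (a point): bystander: side cutters with yellow handles, 136 x 47 x 13 mm, lying at the left side of the work. Point: about its middle, 6 mm above its underside

How it is judged:
By the outcome, as a careful person would: the job done as asked, in the order asked, and still so for the second after the job is handed in, with the robot touching nothing.
It also fails if it takes over 112 s, if anything falls off the work surface, if the arm or the gripper's body presses on something with over 40 N, if the wrist force passes 120 N, or if a joint passes its speed limit or range.

### The arm

A 7-joint arm with a two-finger parallel gripper is mounted at the origin on a cart in front of the work surface, level with it; the furniture and walls round the work are solid. World frame = base frame: x ahead of the robot, y to its left, z up, the work surface at z = 0. Lengths are in m, angles in degrees, forces in N, time in s.
With the tool pointing down it reaches from about 0.35 to 0.775 m from the base axis. Payload 3.1 kg.
Tool frame: the origin (TCP) lies midway between the tips of the shut fingers; the grasp point (between the pads) lies 19 mm behind it; z points along the fingers, y is the direction in which the jaws open and shut (so a half turn about z gives the same grasp; the last joint's range is limited). The gripper opens to 85 mm and grips with 20 to 120 N. Pads are 22 mm wide; open, the fingers measure 114 mm over their backs; the gripper's body (76 mm by 85 mm) begins 54 mm behind the grasp point. The pads swing forward as they close: fully open they stand 13 mm farther back than shut.
Start: joints at [-2.389, 17.813, 0.802, 86.603, -0.252, 75.585, -1.558], TCP at [0.55, 0, 0.231] pointing down, gripper open.
Joint ranges: [-154.91, 154.91], [-16.99, 109.72], [-72.82, 74.43], [7.12, 147.25], [-82.49, 262.49], [11.32, 116.49], [-174.64, 174.64]. Speed limits (degrees/s): [159.86, 159.86, 180, 180, 180, 180, 180].

### API

Orientations are given as a 3x3 rotation matrix whose columns are the frame's x, y, z axes.
In Python, from rig import monitor, cams, hand_in, find_in, outline_of gives the robot as it stands.
- The arm moves only by the tool servo_tool, never from a script. Its argument "moves" is a list of rows, each a list of 6 numbers: the shift along the world's x, y, z in cm, then the turn, a rotation vector about the world's x, y, z in degrees. A call has 1 to 5 rows; each row shifts and turns the pose as measured when the row begins; what a row does not reach is not made up. A row lasts 1/10 s, in which the tool goes at most 50 mm and 8.59 degrees, less where a joint would pass 70% of its speed; a pose out of reach is approached as far as the arm can. A call with a gripper value outside its range is refused whole. "claw" is the closure, from -1 (fully open) to 1 (shut), set as the call begins (left out, the last holds). The fingers move at their own pace and stop on an object; "grip_force" is the grip in N (left out, the last holds). Time passes only in rows, so rows that do not move let the fingers close. It gives the time, the measured TCP pose, the force and the opening at its end, in the units of the state.
- monitor.get_obs(): the state, without advancing time (a new reading comes with each control period).
- cams.get_image(name): name is "scene" or "side" or "wrist"; returns a dict with "color" (420x560x3 uint8, blue, green, red), "depth" (420x560 float32, m along the optical axis (not along the pixel's ray), 0 where there is no reading), "vfov" (degrees; the focal length in pixels is half the picture's height over the tangent of half this angle, whatever the lens; pixels are square), "cx", "cy" (the principal point, pixels), "dist" ([k1, k2, p1, p2, k3] as OpenCV has them; the pictures are not rectified), "rvec" (rotation vector, rad) and "tvec" (3), from world to camera coordinates, as OpenCV has them. Camera axes: x right, y down, z forward; pixel columns grow to the right and rows downward; lengths in m; the calibration is good to about 2 mm. A picture is of the moment at which its call begins.
- hand_in(): hands the job in, once; it reports no verdict.
Trained networks look in the newest picture that a camera, given by its name, has taken for a name from the list of things; names that differ only in an ending like _2 or _b are one class to them, and where a whole thing is asked for, a point or a joint stands for the part that bears it (a point fixed in the world has none). Each returns a list of dicts, best first, with "score" (0 to 1); they miss things now and then, are a little off and sometimes report something else, mostly with a low value. They report only what shows in the picture. A call takes as long as a camera call.
- find_in(camera, query): "box" ([left, top, right, bottom] in pixels, round what is visible of it).
- outline_of(camera, query): "region" (420x560 bool, what is visible of it) and "box" ([left, top, right, bottom] in pixels, round what is visible of it).
The state is a dict: "time": time; "joint_pos": joint angles; "qd": joint speeds; "effort": joint torques, N m; "ee_pos": TCP position; "tool_rot": TCP orientation; "wrist_force": force on the tool from outside, world axes, zero at the start; "moment": the same for the moment, N m; "width": finger opening in m.
Only numpy, scipy, OpenCV 4.12 (cv2) and the standard library are available. Lean on these libraries where they do the work, as an engineer would, in place of code of your own. Each camera call takes 0.05 s, during which the arm holds its last target. There are 200 camera calls.

## Working session

There is one attempt and no reset: what is moved stays moved. The work goes in short steps, Python scripts to look and compute and a tool call to move; the robot and the scene stay as the last step left them, time stands still between calls to the robot, and variables do not carry over. Pictures are saved under pics/ and viewed, about 12 in all and at most 16, crops included, and the job is handed in when it is done.

Besides the shell and the picture viewer there is one more tool, called after ">>>" as a command line: name --pt "numbers of a row" for each row, then --argument value for the rest. servo_tool: Moves the arm, as the interface text tells. Its arguments: {"type":"object","properties":{"moves":{"type":"array"},"claw":{"type":"number"},"grip_force":{"type":"number"}},"required":["moves"]}

```bash
ls; mkdir -p pics
python3 - <<'E'
from rig import monitor,cams
import cv2,numpy as np
o=monitor.get_obs();print(o)
ims=[cams.get_image(n) for n in("scene","side","wrist")]
for n,i in zip("abc",ims):
    print(i['vfov'],i['cx'],i['cy'],i['dist'],i['rvec'],i['tvec'])
    cv2.imwrite(f'pics/1{n}.png',i['color'])
E
```

```text
pics
{'time': 0.0, 'joint_pos': array([-2.39008021, 17.86184645,  0.80192   , 86.69202013, -0.25229974,
       75.58360074, -1.55898652]), 'qd': array([ 0.04310199, -0.03680932, -0.1223288 ,  0.14626655,  0.10946029,
        0.03009978,  0.0118412 ]), 'effort': array([-8.45983850e-04, -3.79911804e+01,  1.45537080e-01, -2.30588043e+01,
        1.22032766e-02,  1.37352623e-02,  4.05736500e-06]), 'ee_pos': array([5.49273856e-01, 1.89883953e-05, 2.30207134e-01]), 'tool_rot': array([[-7.73804088e-05,  9.99997197e-01, -2.36655243e-03],
       [ 9.99999992e-01,  7.71552862e-05, -9.52179983e-05],
       [-9.50351394e-05, -2.36655978e-03, -9.99997195e-01]]), 'wrist_force': array([-1.00657212, -0.82405552,  0.58099413]), 'moment': array([ 0.01291831, -0.01256955,  0.0105718 ]), 'width': 0.08548151953773507}
43.67287555972729 281.3789287653332 209.37722527960213 [0.0423294 0.        0.        0.        0.       ] [ 0.74152578 -2.69741472  0.97684599] [0.48000613 0.22138437 1.22240293]
51.10629419390345 274.274546222556 206.14051545244874 [-0.13323803  0.          0.          0.          0.        ] [ 0.37377764 -2.47449175  1.65380697] [0.52431843 0.1079119  1.24936422]
62.18916530653441 275.9058669079169 215.281698085394 [-0.09167865  0.          0.          0.          0.        ] [-2.82645227e+00 -4.71633372e-04  2.84699832e-03] [-0.54885676 -0.04071667  0.38012693]
```

View pics/1a.png

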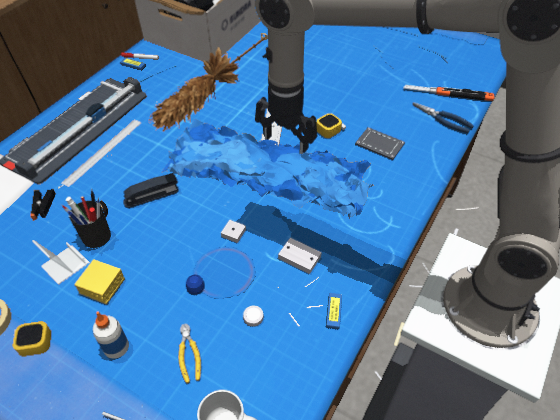

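View pics/1c.png

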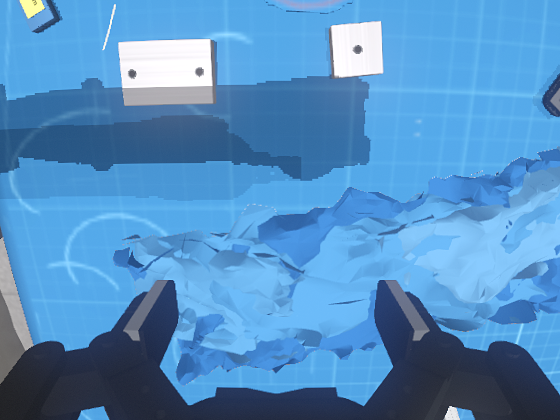

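View pics/1b.png

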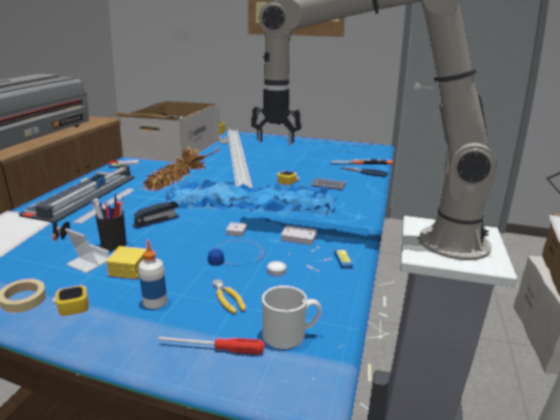

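```bash
cat > h.py <<'E'
from rig import monitor,cams,find_in,outline_of,hand_in
import cv2,numpy as np
def K(i):
    f=210/np.tan(np.radians(i['vfov'])/2)
    return np.array([[f,0,i['cx']],[0,f,i['cy']],[0,0,1.]])
def rays(i,px):
    u=cv2.undistortPoints(np.float64(px).reshape(-1,1,2),K(i),np.float64(i['dist'])).reshape(-1,2)
    return np.c_[u,np.ones(len(u))]
def toworld(i,px,depth=None,z=None):
    R=cv2.Rodrigues(np.float64(i['rvec']))[0];c=-R.T@np.float64(i['tvec']).ravel()
    d=rays(i,px)@R
    s=np.asarray(depth) if z is None else (z-c[2])/d[:,2]
    return c+d*np.reshape(s,(-1,1))
def proj(i,P):
    return cv2.projectPoints(np.float64(P).reshape(-1,3),np.float64(i['rvec']),np.float64(i['tvec']),K(i),np.float64(i['dist']))[0].reshape(-1,2)
def cloud(i,m):
    v,u=np.nonzero(m&(i['depth']>0)); return toworld(i,np.c_[u,v],depth=i['depth'][v,u])
def topfit(i,m,hmin,hmax):
    P=cloud(i,m);P=P[(P[:,2]>hmin)&(P[:,2]<hmax)]
    (c,s,a)=cv2.minAreaRect(np.float32(P[:,:2]*1000)); return len(P),np.round(c,1),np.round(s,1),round(a,1),np.round(np.median(P[:,2])*1000,1)
E
python3 - <<'E'
from h import *
Z=dict(plate_top=.008,long_block_mid=.02,square_block_mid=.018,round_block_mid=.016,dome_weight_mid=.036,tape_measure_mid=.037,side_cutter_mid=.013)
for cam in("scene","side"):
    i=cams.get_image(cam)
    for q,z in Z.items():
        r=outline_of(cam,q)
        for d in r[:2]:
            if d['score']<.2: continue
            print(cam,q,round(d['score'],2),np.round(d['box']),topfit(i,d['region'],z-.006,z+.006) if d['region'].sum()>20 else '')
# blue heap
i=cams.get_image("scene");m=np.zeros((420,560),bool);m[125:215,165:375]=1
P=cloud(i,m);P=P[(P[:,2]<.15)&(P[:,2]>.015)]
print(P.min(0),P.max(0),np.percentile(P[:,2],[50,90,99]))
E
```

```text
scene plate_top 0.8 [355. 127. 403. 159.] (822, array([ 437.3, -367.8]), array([ 88.2, 123.1]), 87.7, np.float64(7.4))
scene long_block_mid 0.74 [274. 240. 317. 274.] (745, array([440.7, 110.6]), array([91.6, 62.5]), 0.9, np.float64(19.6))
scene square_block_mid 0.73 [222. 219. 247. 239.] (307, array([624.7, 129.6]), array([50.3, 52.3]), 6.9, np.float64(17.3))
scene round_block_mid 0.7 [179. 322. 203. 382.] (349, array([523.4, 451.4]), array([ 46.4, 131.9]), 43.6, np.float64(11.7))
scene dome_weight_mid 0.5 [186. 274. 203. 295.] (101, array([610.2, 311.6]), array([28. , 32.1]), 28.3, np.float64(32.7))
scene dome_weight_mid 0.46 [275. 239. 320. 275.] (0, array([0., 0.]), array([0., 0.]), 0.0, np.float64(nan))
scene tape_measure_mid 0.95 [315. 112. 346. 139.] (289, array([ 596.9, -344.4]), array([70.8, 63.1]), 66.7, np.float64(36.1))
scene side_cutter_mid 0.71 [357. 127. 404. 161.] (470, array([ 437.5, -366. ]), array([ 85.1, 124. ]), 88.8, np.float64(8.8))
scene side_cutter_mid 0.6 [179. 323. 203. 385.] (524, array([525.8, 451. ]), array([ 47.4, 134.3]), 47.0, np.float64(10.8))
side p
[... 464 characters left out ...]
oat64(17.3))
side round_block_mid 0.64 [269. 264. 285. 276.] (160, array([451.5, 308.1]), array([43.1, 44.8]), 65.7, np.float64(16.1))
side dome_weight_mid 0.48 [210. 252. 229. 261.] (59, array([610.8, 313.8]), array([31. , 26.4]), 37.3, np.float64(33.0))
side tape_measure_mid 0.66 [214. 280. 243. 315.] (0, array([0., 0.]), array([0., 0.]), 0.0, np.float64(nan))
side tape_measure_mid 0.58 [275. 171. 298. 185.] (78, array([ 599.5, -337.8]), array([56.4, 65.3]), 55.9, np.float64(35.2))
side side_cutter_mid 0.56 [211. 282. 245. 314.] (341, array([525.1, 451.1]), array([ 44.9, 133.9]), 40.6, np.float64(11.1))
[ 0.36607915 -0.37651714  0.01501759] [1.01939938 0.11534368 0.05436434] [0.02785392 0.03972497 0.04864354]
  return _methods._mean(a, axis=axis, dtype=dtype,
  ret = ret.dtype.type(ret / rcount)
```

```bash
cat >> h.py <<'E'
def look(cam,qs,save=None):
    i=cams.get_image(cam)
    if save: cv2.imwrite(f'pics/{save}.png',i['color'])
    o=monitor.get_obs();print('tcp',np.round(o['ee_pos']*1000,1),'t',round(o['time'],2))
    R=cv2.Rodrigues(np.float64(i['rvec']))[0]
    print('cam',np.round(-R.T@i['tvec'],3),'fwd',np.round(R[2],2))
    for q,z in qs:
        for d in outline_of(cam,q)[:2]:
            if d['score']<.3: continue
            m=d['region'].astype(np.uint8)
            print(q,round(d['score'],2),np.round(d['box']),'depthfit',topfit(i,m>0,z-.004,z+.004))
            c=max(cv2.findContours(m,0,cv2.CHAIN_APPROX_NONE)[0],key=len).reshape(-1,2)
    return i
E
python3 - <<'E'
from h import *
i=look('wrist',[('long_block_mid',.02),('square_block_mid',.018)])
g=cv2.cvtColor(i['color'],6)
# direct: bright top faces
for n,(l,t,r,b),z in(('long',(95,20,235,115),.02),('sq',(315,10,400,90),.018)):
    P=np.zeros((420,560),bool);P[t:b,l:r]=1
    hsv=cv2.cvtColor(i['color'],40)
    m=P&(hsv[...,1]<60)&(g>90)
    v,u=np.nonzero(m);W=toworld(i,np.c_[u,v],z=z)
    zz=cloud(i,m);k=abs(zz[:,2]-z)<.004
    print(n,m.sum(),cv2.minAreaRect(np.float32(zz[k,:2]*1000)),np.median(zz[k],0))
E
```

```text
tcp [550.    0.  231.3] t 1.05
cam [0.55  0.079 0.374] fwd [ 0.   -0.31 -0.95]
square_block_mid 0.96 [326.  21. 382.  77.] depthfit (2616, array([626.1, 129.4]), array([48.4, 48.6]), 5.2, np.float64(18.1))
long 6112 ((442.3304138183594, 108.89227294921875), (90.89479064941406, 60.072303771972656), 0.3904361426830292) [0.44355492 0.10942363 0.02001022]
sq 2745 ((626.0062255859375, 129.3052520751953), (48.42478942871094, 48.18559646606445), 6.040334701538086) [0.62548682 0.12955976 0.0180642 ]
```

>>> servo_tool --pt "-1 1 -0.5 0 0 8.2" --pt "-1 1 -0.5 0 0 8.2" --pt "-1 1 -0.5 0 0 8.2" --pt "-1 1 -0.5 0 0 8.2" --pt "-1 1 -0.5 0 0 8.2" --claw -1 --grip_force 40

```text
time: 1.65
ee_pos: [0.5004, 0.0489, 0.2063]
tool_rot: [[-0.673, 0.739, 0.004], [0.739, 0.673, 0.0], [-0.003, 0.003, -1.0]]
wrist_force: [0.0, 0.1, -0.0]
width: 0.0854
```

>>> servo_tool --pt "-1 1 -0.5 0 0 8.2" --pt "-1 1 -0.5 0 0 8.2" --pt "-1 1 -0.5 0 0 8.2" --pt "-1 1 -0.5 0 0 8.2" --pt "-1 1 -0.5 0 0 8.2"

```text
time: 2.15
ee_pos: [0.4484, 0.1008, 0.1808]
tool_rot: [[-0.996, 0.086, 0.005], [0.086, 0.996, 0.003], [-0.004, 0.004, -1.0]]
wrist_force: [-0.3, 0.2, -0.7]
width: 0.0852
```

>>> servo_tool --pt "-0.8 0.9 -1 0 0 8.2" --pt "0 0 0 0 0 0"

```text
time: 2.35
ee_pos: [0.4384, 0.1117, 0.1703]
tool_rot: [[-0.998, -0.066, 0.003], [-0.066, 0.998, 0.004], [-0.003, 0.004, -1.0]]
wrist_force: [0.6, -0.5, 0.8]
width: 0.0856
```

```bash
cat >> h.py <<'E'
def white(i,box,z,tol=.004,smax=60,vmin=90):
    l,t,r,b=box;P=np.zeros((420,560),bool);P[t:b,l:r]=1
    hsv=cv2.cvtColor(i['color'],40);m=P&(hsv[...,1]<smax)&(hsv[...,2]>vmin)
    Q=cloud(i,m);Q=Q[abs(Q[:,2]-z)<tol]
    if len(Q)<50: return None
    c,s,a=cv2.minAreaRect(np.float32(Q[:,:2]*1000))
    return len(Q),np.round(c,1),np.round(s,1),round(a,2),np.round(np.median(Q,0)*1000,1)
def st():
    o=monitor.get_obs();R=o['tool_rot']
    print('tcp',np.round(o['ee_pos']*1000,1),'yaw of jaw',round(np.degrees(np.arctan2(R[1,1],R[0,1])),2),'t',round(o['time'],2),'w',round(o['width']*1000,1),'tilt',np.round(np.degrees(R[:2,2]),2),'F',np.round(o['wrist_force'],1))
E
python3 - <<'E'
from h import *
i=cams.get_image('wrist');st()
cv2.imwrite('pics/2.png',i['color'])
print(white(i,(0,0,560,420),.02))
E
```

```text
tcp [439.8 110.9 171.2] yaw of jaw 93.58 t 2.4 w 85.5 tilt [0.29 0.24] F [0.4 0.2 1.1]
(9334, array([521. , 104.6]), array([415.9, 255.2]), 79.51, array([449.8, 117.2,  19.7]))
```

```bash
cat >> h.py <<'E'
def whites(i,z,tol=.004,smax=60,vmin=90,nmin=600):
    hsv=cv2.cvtColor(i['color'],40);m=(hsv[...,1]<smax)&(hsv[...,2]>vmin)
    v,u=np.mgrid[:420,:560];W=toworld(i,np.c_[u.ravel(),v.ravel()],depth=i['depth'].ravel()).reshape(420,560,3)
    m&=(abs(W[...,2]-z)<tol)&(i['depth']>0)
    n,L,S,_=cv2.connectedComponentsWithStats(m.astype(np.uint8),connectivity=4)
    for k in range(1,n):
        if S[k,4]<nmin: continue
        Q=W[L==k];c,s,a=cv2.minAreaRect(np.float32(Q[:,:2]*1000))
        cc,rr=cv2.minEnclosingCircle(np.float32(Q[:,:2]*1000))
        print('blob',S[k],'c',np.round(c,1),'size',np.round(s,1),'ang',round(a,2),'mean',np.round(Q.mean(0)*1000,1),'circ',np.round(cc,1),round(rr,1))
E
python3 - <<'E'
from h import *
i=cams.get_image('wrist');st()
whites(i,.02)
E
```

```text
tcp [440.8 110.2 171.6] yaw of jaw 93.47 t 2.45 w 85.5 tilt [0.37 0.23] F [-0.2 -0.2  0.7]
blob [ 238  145   74  103 6622] c [442.  108.6] size [59.7 90.4] ang 89.98 mean [439.7 108.5  20. ] circ [442.1 108.2] 53.2
blob [ 460  198   45   44 1023] c [452.2 306.5] size [43.4 43.9] ang 38.49 mean [451.  305.9  16.7] circ [451.3 306. ] 22.8
blob [ 259  346   46   38 1555] c [625.7 129.4] size [49.5 47.2] ang 5.95 mean [624.2 129.4  18. ] circ [625.5 129. ] 32.8
```

View pics/2.png

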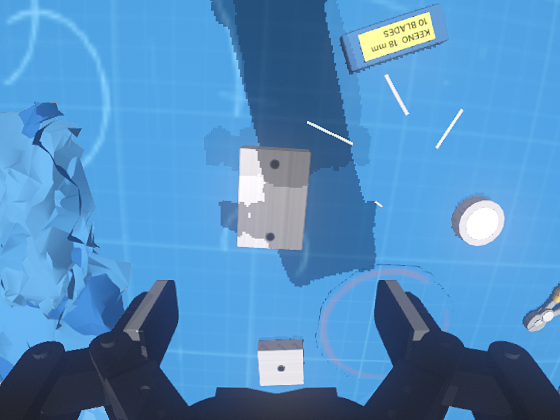

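>>> servo_tool --pt "0.1 -0.1 -3 -0.2 0.3 -3.4" --pt "0 0 -3 0 0 0" --pt "0 0 -3 0 0 0" --pt "0 0 -3 0 0 0" --pt "0 0 0 0 0 0"

```text
time: 2.95
ee_pos: [0.4508, 0.1053, 0.0531]
tool_rot: [[-1.0, 0.023, 0.017], [0.023, 1.0, -0.0], [-0.017, 0.0, -1.0]]
wrist_force: [-1.0, -0.4, -0.2]
width: 0.0856
```

Run:
```python
from h import *
st()
```

```text
tcp [450.8 105.3  53.1] yaw of jaw 88.7 t 2.95 w 85.6 tilt [ 0.97 -0.  ] F [-1.  -0.4 -0.2]
```

>>> servo_tool --pt "-0.9 0.3 0 0 1 1.3" --pt "0 0 0 0 0 0" --pt "0 0 0 0 0 0"

```text
time: 3.25
ee_pos: [0.4452, 0.1082, 0.0567]
tool_rot: [[-1.0, 0.003, 0.004], [0.003, 1.0, 0.001], [-0.004, 0.001, -1.0]]
wrist_force: [-0.1, -0.0, -0.5]
width: 0.0849
```

Run:
```python
from h import *
st()
```

```text
tcp [445.2 108.2  56.7] yaw of jaw 89.82 t 3.25 w 84.9 tilt [0.25 0.06] F [-0.1 -0.  -0.5]
```

>>> servo_tool --pt "-0.4 0 -1 0 0.3 0.2" --pt "-0.1 0 -1 0 0 0" --pt "-0.1 0 -1 0 0 0" --pt "-0.1 0 -1 0 0.1 0" --pt "0 0 0 0 0 0"

```text
time: 3.75
ee_pos: [0.4395, 0.1086, 0.0159]
tool_rot: [[-1.0, 0.0, 0.002], [0.0, 1.0, 0.002], [-0.002, 0.002, -1.0]]
wrist_force: [-0.6, -0.2, 0.3]
width: 0.0854
```

Run:
```python
from h import *
st()
```

```text
tcp [439.5 108.6  15.9] yaw of jaw 89.99 t 3.75 w 85.4 tilt [0.14 0.11] F [-0.6 -0.2  0.3]
```

>>> servo_tool --pt "0.3 0 -0.6 0 0.1 0" --pt "0 0 -0.6 0 0 0" --pt "0 0 -0.3 0 0 0" --pt "0 0 0 0 0 0"

```text
time: 4.15
ee_pos: [0.4427, 0.1086, -0.001]
tool_rot: [[-1.0, 0.0, -0.0], [0.0, 1.0, 0.002], [0.0, 0.002, -1.0]]
wrist_force: [0.3, 0.3, 0.6]
width: 0.0854
```

>>> servo_tool --pt "0 0 0 0 0 0" --pt "0 0 0 0 0 0" --pt "0 0 0 0 0 0" --pt "0 0 0 0 0 0" --pt "0 0 0 0 0 0" --claw 1 --grip_force 60

```text
time: 4.65
ee_pos: [0.4433, 0.1091, -0.0004]
tool_rot: [[-1.0, -0.0, 0.001], [-0.0, 1.0, 0.002], [-0.001, 0.002, -1.0]]
wrist_force: [0.7, 1.1, -1.1]
width: 0.0585
```

Run:
```python
from h import *
st()
```

```text
tcp [ 4.433e+02  1.091e+02 -4.000e-01] yaw of jaw 90.01 t 4.65 w 58.5 tilt [0.06 0.14] F [ 0.7  1.1 -1.1]
```

>>> servo_tool --pt "0 0 0.5 0 0 0" --pt "0 0 1.5 0 0 0" --pt "0 0 3 0 0 0" --pt "0 0 3 0 0 0" --pt "0 0 3 0 0 0"

```text
time: 5.15
ee_pos: [0.4332, 0.106, 0.1063]
tool_rot: [[-1.0, -0.001, -0.021], [-0.0, 1.0, -0.003], [0.021, -0.003, -1.0]]
wrist_force: [-0.6, 1.2, -4.4]
width: 0.0585
```

>>> servo_tool --pt "0 -2 2 0 0 -3" --pt "0 -3.5 1 0 0 -5" --pt "0 -3.5 0 0 0 -5" --pt "0 -3.5 0 0 0 -5" --pt "0 -3.5 0 0 0 -5"

```text
time: 5.65
ee_pos: [0.4325, -0.0504, 0.1418]
tool_rot: [[-0.921, 0.389, -0.012], [0.389, 0.921, 0.01], [0.015, 0.004, -1.0]]
wrist_force: [0.8, 0.6, -3.8]
width: 0.0585
```

>>> servo_tool --pt "0 -3.5 0 0 0 -6" --pt "0 -3.5 0 0 0 -6" --pt "0 -3.5 0 0 0 -6" --pt "0 -3.5 0 0 0 -6" --pt "0 -3.5 0 0 0 -6"

```text
time: 6.15
ee_pos: [0.4265, -0.2302, 0.1396]
tool_rot: [[-0.587, 0.81, -0.012], [0.809, 0.587, 0.02], [0.023, 0.002, -1.0]]
wrist_force: [1.0, 0.5, -4.6]
width: 0.0583
```

Run:
```python
from h import *
st()
```

```text
tcp [ 426.5 -230.2  139.6] yaw of jaw 35.94 t 6.15 w 58.3 tilt [-0.7   1.13] F [ 1.   0.5 -4.6]
```

>>> servo_tool --pt "0.3 -3.5 1 0 0 -6" --pt "0.3 -3.5 1 0 0 -6" --pt "0.3 -3.5 1 0 0 -6" --pt "0.3 -3.5 1 0 0 -6" --pt "0 -3.5 0 0 0 -6"

```text
time: 6.65
ee_pos: [0.4334, -0.4077, 0.1766]
tool_rot: [[-0.083, 0.997, -0.007], [0.996, 0.083, 0.036], [0.036, -0.004, -0.999]]
wrist_force: [0.8, -0.3, -4.9]
width: 0.0589
```

>>> servo_tool --pt "0 -3 0 -1 -0.7 -4" --pt "0 0 0 0 0 0" --pt "0 0 0 0 0 0"

```text
time: 6.95
ee_pos: [0.428, -0.4441, 0.1732]
tool_rot: [[-0.0, 1.0, 0.0], [1.0, 0.0, 0.018], [0.018, 0.0, -1.0]]
wrist_force: [0.0, 0.7, -4.6]
width: 0.0584
```

Run:
```python
from h import *
st()
i=cams.get_image('wrist');cv2.imwrite('pics/3.png',i['color']);np.save('w3.npy',i,allow_pickle=True)
for d in outline_of('wrist','plate_top')[:2]:
    print(d['score'],d['box'],topfit(i,d['region'],.005,.011))
st()
```

```text
tcp [ 428.  -444.1  173.2] yaw of jaw 0.01 t 6.95 w 58.4 tilt [0.   1.01] F [ 0.   0.7 -4.6]
0.66 [215.7, 62.0, 362.2, 168.8] (14089, array([ 438.6, -371.4]), array([ 84.3, 124.9]), 88.2, np.float64(8.0))
tcp [ 427.9 -443.9  173.5] yaw of jaw 0.06 t 7.05 w 58.7 tilt [-0.01  0.95] F [-0.2 -0.4 -5.1]
```

View pics/3.png

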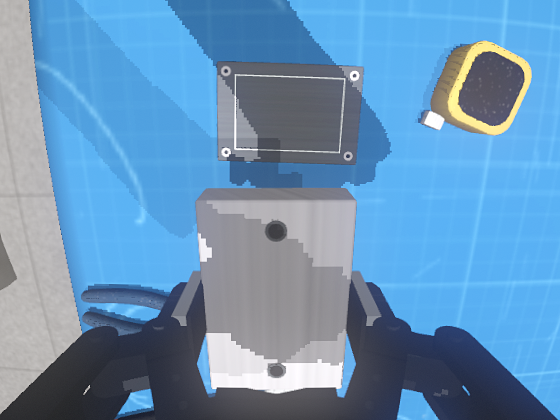

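Run:
```python
from h import *
i=np.load('w3.npy',allow_pickle=True).item()
c=i['color'];hsv=cv2.cvtColor(c,40)
m=np.zeros((420,560),np.uint8);m[70:156,231:350]=((hsv[...,2]>150)&(hsv[...,1]<70))[70:156,231:350]
n,L,S,_=cv2.connectedComponentsWithStats(m,connectivity=8)
k=1+np.argmax(S[1:,4]);print(S[k])
v,u=np.nonzero(L==k);W=toworld(i,np.c_[u,v],z=.008);print('outline',cv2.minAreaRect(np.float32(W[:,:2]*1000)))
# plate screws
for b in [(219,64,232,78),(347,69,361,83),(219,146,232,158),(341,150,355,162)]:pass
# dots on held block
d=np.zeros((420,560),np.uint8);d[215:390,255:297]=(hsv[...,2]<95)[215:390,255:297]
n,L,S,C=cv2.connectedComponentsWithStats(d)
for k in range(1,n):
    if S[k,4]>100:
        dep=np.median(i['depth'][L==k]);print(S[k],C[k],toworld(i,C[k],depth=[dep])*1000,toworld(i,C[k],z=.1734+.0204)*1000)
# top face of block
lo=np.zeros((420,560),bool);lo[180:400,190:360]=1
Q=cloud(i,lo);Q=Q[Q[:,2]>.15];print(np.percentile(Q,[1,50,99],axis=0));print(cv2.minAreaRect(np.float32(Q[(Q[:,2]>.188)&(Q[:,2]<.2)][:,:2]*1000)))
```

```text
[ 231   74  115   82 1469]
outline ((437.43890380859375, -373.67987060546875), (68.32524871826172, 96.30107879638672), 88.2525405883789)
[266 224  20  17 271] [274.81549815 231.70848708] [[ 427.59563315 -411.50008686  194.67336508]] [[ 427.59286817 -411.81359802  193.8       ]]
[[ 0.39807791 -0.48616381  0.1794439 ]
 [ 0.42764644 -0.43492956  0.19363915]
 [ 0.45757922 -0.39895237  0.25407967]]
((427.4404296875, -444.1154479980469), (69.42095947265625, 90.75066375732422), 0.16474704444408417)
```

```bash
cat >> h.py <<'E'
from scipy.optimize import minimize
def rectpts(x,y,a,L,W,n=80):
    t=np.linspace(-1,1,n);p=np.r_[np.c_[t*L/2,0*t+W/2],np.c_[t*L/2,0*t-W/2],np.c_[0*t+L/2,t*W/2],np.c_[0*t-L/2,t*W/2]]
    c,s=np.cos(np.radians(a)),np.sin(np.radians(a));return p@np.array([[c,s],[-s,c]])+[x,y]
def fitoutline(i,x0,L=.093,W=.063,z=.008):
    g=cv2.cvtColor(i['color'],6).astype(np.float32)
    th=cv2.GaussianBlur(np.minimum(cv2.morphologyEx(g,cv2.MORPH_TOPHAT,np.ones((7,7))),60),(0,0),1.2)
    def f(p):
        q=rectpts(p[0]/1000,p[1]/1000,p[2],L,W);uv=proj(i,np.c_[q,np.full(len(q),z)]).astype(np.float32)
        return -cv2.remap(th,uv[:,0].copy(),uv[:,1].copy(),1).mean()
    best=min(((f((x0[0]+dx,x0[1]+dy,x0[2])),x0[0]+dx,x0[1]+dy) for dx in np.arange(-6,6.1,.75) for dy in np.arange(-6,6.1,.75)))
    r=minimize(f,[best[1],best[2],x0[2]],method='Nelder-Mead',options=dict(initial_simplex=[[best[1],best[2],x0[2]],[best[1]+1,best[2],x0[2]],[best[1],best[2]+1,x0[2]],[best[1],best[2],x0[2]+1]]))
    return np.round(r.x,2),round(r.fun,2)
E
python3 - <<'E'
from h import *
i=np.load('w3.npy',allow_pickle=True).item()
print(fitoutline(i,(438,-371.5,-1.8)))
for L,W in((.092,.062),(.094,.064)):print(fitoutline(i,(438,-371.5,-1.8),L,W))
E
```

```text
(array([ 438.56, -371.32,   -1.85]), np.float64(-32.43))
(array([ 438.81, -371.28,   -1.71]), np.float64(-35.19))
(array([ 438.87, -371.61,   -1.55]), np.float64(-25.78))
```

>>> servo_tool --pt "0.1 0.7 -0.5 -0.5 0 -8.3" --pt "0.1 0.7 -0.5 0 0 -8.3" --pt "0.1 0.7 -0.5 0 0 -8.3" --pt "0.1 0.7 -0.5 0 0 -8.3" --pt "0.1 0.7 -0.5 0 0 -8.3"

```text
time: 7.55
ee_pos: [0.4354, -0.4003, 0.1475]
tool_rot: [[0.675, 0.737, 0.009], [0.737, -0.675, 0.012], [0.014, -0.001, -1.0]]
wrist_force: [-0.0, 0.4, -4.3]
width: 0.0586
```

>>> servo_tool --pt "0.1 0.7 -0.5 0 0 -8.3" --pt "0.1 0.7 -0.5 0 0 -8.3" --pt "0.1 0.7 -0.5 0 0 -8.3" --pt "0.1 0.7 -0.5 0 0 -8.3" --pt "0.1 0.7 -0.5 0 0 -8.3"

```text
time: 8.05
ee_pos: [0.4439, -0.3523, 0.1209]
tool_rot: [[0.996, 0.089, 0.019], [0.089, -0.996, 0.013], [0.02, -0.011, -1.0]]
wrist_force: [-0.2, -0.2, -4.1]
width: 0.059
```

>>> servo_tool --pt "0 0 0 0 0 -6" --pt "0 0 0 0 0 0"

```text
time: 8.25
ee_pos: [0.4453, -0.3452, 0.1195]
tool_rot: [[1.0, -0.012, 0.019], [-0.012, -1.0, 0.018], [0.019, -0.018, -1.0]]
wrist_force: [0.3, -1.3, -4.7]
width: 0.0584
```

Run:
```python
from h import *
st()
```

```text
tcp [ 445.3 -345.2  119.5] yaw of jaw -90.69 t 8.25 w 58.4 tilt [1.11 1.02] F [ 0.3 -1.3 -4.7]
```

>>> servo_tool --pt "-0.3 -1.3 -1 -0.5 0.6 -0.5" --pt "-0.3 -1.3 -1 -0.5 0.5 -0.5" --pt "0 0 -1 0 0 0" --pt "0 0 0 0 0 0" --pt "0 0 0 0 0 0"

```text
time: 8.75
ee_pos: [0.4389, -0.372, 0.0861]
tool_rot: [[1.0, -0.023, -0.002], [-0.023, -1.0, 0.001], [-0.002, -0.001, -1.0]]
wrist_force: [-0.7, -1.1, -4.1]
width: 0.0585
```

Run:
```python
from h import *
st()
```

```text
tcp [ 438.9 -372.    86.1] yaw of jaw -91.31 t 8.75 w 58.5 tilt [-0.11  0.05] F [-0.7 -1.1 -4.1]
```

>>> servo_tool --pt "0 0 -1.2 0 0 -0.4" --pt "0 0 -1.2 0 0 0" --pt "0 0 -1.2 0 0 0" --pt "0 0 -1.2 0 0 0" --pt "0 0 -1 0 0 0"

```text
time: 9.25
ee_pos: [0.4398, -0.3722, 0.0246]
tool_rot: [[1.0, -0.029, 0.001], [-0.029, -1.0, -0.0], [0.001, -0.0, -1.0]]
wrist_force: [-0.4, -0.1, -5.4]
width: 0.0585
```

>>> servo_tool --pt "0 0 0 0 0 0" --pt "0 0 0 0 0 0"

```text
time: 9.45
ee_pos: [0.4385, -0.3708, 0.0219]
tool_rot: [[1.0, -0.029, -0.003], [-0.029, -1.0, 0.003], [-0.003, -0.003, -1.0]]
wrist_force: [-0.1, -0.2, -3.4]
width: 0.059
```

Run:
```python
from h import *
st();i=cams.get_image('wrist');cv2.imwrite('pics/4.png',i['color'])
```

```text
tcp [ 438.5 -370.8   21.9] yaw of jaw -91.68 t 9.45 w 59.0 tilt [-0.17  0.17] F [-0.1 -0.2 -3.4]
```

View pics/4.png

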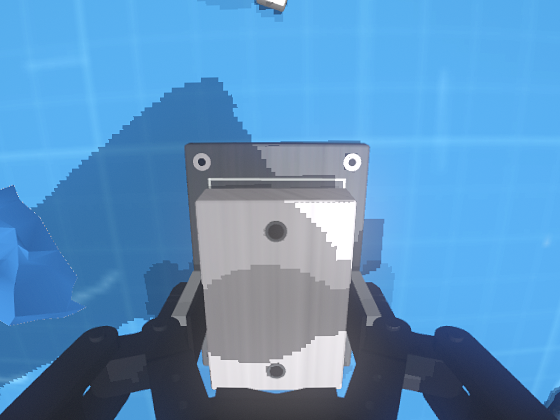

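>>> servo_tool --pt "0 -0.05 -0.4 0 0 0" --pt "0 0 -0.4 0 0 0" --pt "0 0 -0.3 0 0 0" --pt "0 0 0 0 0 0"

```text
time: 9.9
ee_pos: [0.4397, -0.3722, 0.0117]
tool_rot: [[1.0, -0.029, -0.0], [-0.029, -1.0, 0.001], [-0.0, -0.001, -1.0]]
wrist_force: [-0.5, -0.1, -4.4]
width: 0.0586
```

Run:
```python
from h import *
st()
```

```text
tcp [ 439.7 -372.2   11.7] yaw of jaw -91.66 t 9.9 w 58.6 tilt [-0.01  0.06] F [-0.5 -0.1 -4.4]
```

>>> servo_tool --pt "-0.1 0.08 -0.2 0 0 0" --pt "0 0 -0.15 0 0 0" --pt "0 0 -0.1 0 0 0" --pt "0 0 0 0 0 0"

```text
time: 10.3
ee_pos: [0.4391, -0.3719, 0.0078]
tool_rot: [[1.0, -0.029, 0.001], [-0.029, -1.0, 0.0], [0.001, -0.0, -1.0]]
wrist_force: [0.8, 0.2, -3.9]
width: 0.0583
```

Run:
```python
from h import *
st()
```

```text
tcp [ 439.1 -371.9    7.8] yaw of jaw -91.66 t 10.3 w 58.3 tilt [0.07 0.01] F [ 0.8  0.2 -3.9]
```

>>> servo_tool --pt "-0.05 0.05 -0.1 0 0 0" --pt "0 0 -0.05 0 0 0" --pt "0 0 0 0 0 0"

```text
time: 10.6
ee_pos: [0.4392, -0.3719, 0.0077]
tool_rot: [[1.0, -0.029, 0.003], [-0.029, -1.0, -0.001], [0.003, 0.001, -1.0]]
wrist_force: [-0.4, 0.1, -3.7]
width: 0.0586
```

Run:
```python
from h import *
st()
```

```text
tcp [ 439.2 -371.9    7.7] yaw of jaw -91.66 t 10.6 w 58.6 tilt [ 0.16 -0.04] F [-0.4  0.1 -3.7]
```

>>> servo_tool --pt "-0.05 0.05 -0.2 0 0 0" --pt "0 0 -0.1 0 0 0" --pt "0 0 0 0 0 0"

```text
time: 10.9
ee_pos: [0.4392, -0.3719, 0.0078]
tool_rot: [[1.0, -0.029, 0.005], [-0.029, -1.0, -0.001], [0.005, 0.001, -1.0]]
wrist_force: [-0.1, 0.3, -2.7]
width: 0.059
```

Run:
```python
from h import *
st();i=cams.get_image('wrist');st();np.save('w5.npy',i,allow_pickle=True)
```

```text
tcp [ 439.2 -371.9    7.8] yaw of jaw -91.66 t 10.9 w 59.0 tilt [ 0.28 -0.04] F [-0.1  0.3 -2.7]
tcp [ 439.3 -371.9    7.7] yaw of jaw -91.66 t 10.95 w 58.6 tilt [ 0.28 -0.05] F [-1.1  0.7  2. ]
```

>>> servo_tool --pt "0 0 0 0 0 0" --pt "0 0 0 0 0 0" --pt "0 0 0 0 0 0" --pt "0 0 0 0 0 0" --claw -1

```text
time: 11.35
ee_pos: [0.4408, -0.3738, 0.0082]
tool_rot: [[1.0, -0.029, 0.008], [-0.029, -1.0, -0.005], [0.008, 0.004, -1.0]]
wrist_force: [0.7, 0.4, 0.3]
width: 0.0855
```

>>> servo_tool --pt "0 0 1 0 0 0" --pt "0 0 2 0 0 0" --pt "-0.5 0 3 0 0 0" --pt "-2 0 3 0 0 0" --pt "-2 0 3 0 0 0"

```text
time: 11.85
ee_pos: [0.3955, -0.3704, 0.1297]
tool_rot: [[1.0, -0.024, 0.003], [-0.024, -1.0, -0.0], [0.003, 0.0, -1.0]]
wrist_force: [0.4, 0.3, -0.1]
width: 0.0853
```

>>> servo_tool --pt "-2 0 3 0 0 0" --pt "0 0 0 0 0 0" --pt "0 0 0 0 0 0"

```text
time: 12.15
ee_pos: [0.3741, -0.3744, 0.1681]
tool_rot: [[1.0, -0.029, 0.012], [-0.029, -1.0, -0.008], [0.013, 0.007, -1.0]]
wrist_force: [0.1, 1.0, -0.2]
width: 0.0859
```

Run:
```python
from h import *
st();i=cams.get_image('wrist');np.save('w6.npy',i,allow_pickle=True)
cv2.imwrite('pics/6.png',i['color'])
print(fitoutline(i,(438.7,-371.4,-1.75),.092,.062),fitoutline(i,(438.7,-371.4,-1.75)));whites(i,.028)
```

```text
tcp [ 374.1 -374.4  168.1] yaw of jaw -91.66 t 12.15 w 85.9 tilt [ 0.71 -0.44] F [ 0.1  1.  -0.2]
(array([ 450.27, -374.93,   -5.69]), np.float64(-4.37)) (array([ 447.37, -371.5 ,   -2.1 ]), np.float64(-5.09))
blob [ 230   64   78  115 8576] c [ 440.1 -372.1] size [60.2 89.3] ang 88.22 mean [ 441.8 -372.3   28. ] circ [ 440.1 -372.1] 53.0
```

View pics/6.png

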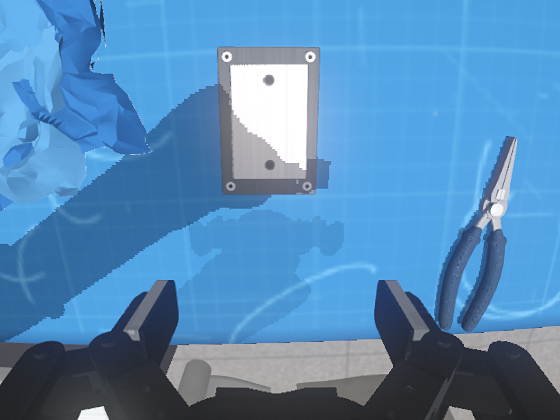

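Run:
```python
from h import *
i=np.load('w6.npy',allow_pickle=True).item()
m=np.zeros((420,560),bool);m[35:205,205:335]=1
v,u=np.nonzero(m);P=toworld(i,np.c_[u,v],depth=i['depth'][v,u])
for n,lo,hi in(('plate',.005,.04),('block',.024,.032),('plate2',.0065,.04)):
    k=(P[:,2]>lo)&(P[:,2]<hi);print(n,k.sum(),cv2.minAreaRect(np.float32(P[k,:2]*1000)))
c=cv2.resize(i['color'][40:205,210:330],None,fx=4.8,fy=3.6*1.33*.75*1.0,interpolation=cv2.INTER_CUBIC);cv2.imwrite('pics/6z.png',c);print(c.shape)
```

```text
plate 14450 ((438.5179443359375, -371.15631103515625), (84.8449478149414, 123.70439910888672), 88.2539291381836)
block 8576 ((440.05755615234375, -372.1302185058594), (60.21328353881836, 89.26946258544922), 88.22015380859375)
plate2 14314 ((438.5780334472656, -371.38714599609375), (84.08401489257812, 123.45646667480469), 88.29022979736328)
(593, 576, 3)
```

View pics/6z.png

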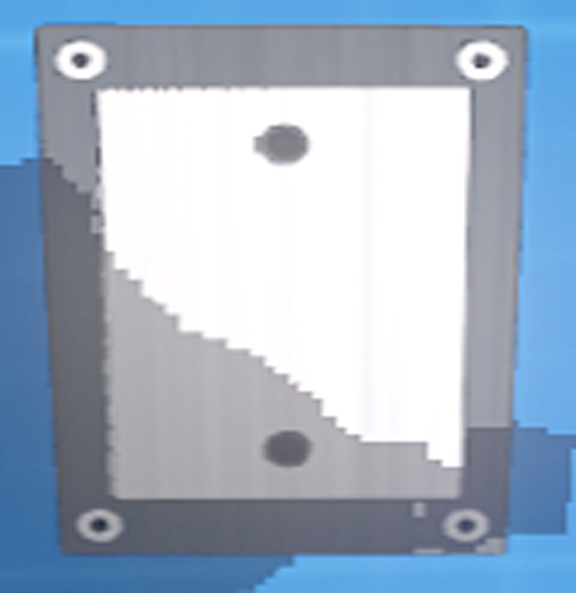

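>>> servo_tool --pt "2 0.1 -3 0.4 0.7 0" --pt "2 0.1 -3 0 0 0" --pt "2 0.1 -3 0 0 0" --pt "0.5 0 -2 0 0 0" --pt "0 0 0 0 0 0"

```text
time: 12.7
ee_pos: [0.4429, -0.3694, 0.0507]
tool_rot: [[1.0, -0.027, -0.002], [-0.027, -1.0, 0.001], [-0.002, -0.001, -1.0]]
wrist_force: [-0.3, 0.3, 1.1]
width: 0.0854
```

Run:
```python
from h import *
st()
```

```text
tcp [ 442.9 -369.4   50.7] yaw of jaw -91.54 t 12.7 w 85.4 tilt [-0.1   0.07] F [-0.3  0.3  1.1]
```

>>> servo_tool --pt "-0.3 -0.2 -1 0 0 -0.2" --pt "0 0 -1 0 0 0" --pt "0 0 -1 0 0 0" --pt "0 0 -0.8 0 0 0" --pt "0 0 0 0 0 0"

```text
time: 13.2
ee_pos: [0.4388, -0.3723, 0.0105]
tool_rot: [[0.999, -0.032, -0.002], [-0.032, -0.999, 0.001], [-0.002, -0.0, -1.0]]
wrist_force: [-0.7, 0.0, -0.1]
width: 0.0855
```

Run:
```python
from h import *
st()
```

```text
tcp [ 438.8 -372.3   10.5] yaw of jaw -91.82 t 13.2 w 85.5 tilt [-0.12  0.03] F [-0.7  0.  -0.1]
```

>>> servo_tool --pt "0.1 0.09 -0.15 0 0 0.1" --pt "0 0 0 0 0 0"

```text
time: 13.4
ee_pos: [0.44, -0.372, 0.0096]
tool_rot: [[1.0, -0.031, -0.001], [-0.031, -1.0, -0.0], [-0.001, 0.0, -1.0]]
wrist_force: [-0.1, 0.2, -0.4]
width: 0.0856
```

>>> servo_tool --pt "0 0 0 0 0 0" --pt "0 0 0 0 0 0" --pt "0 0 0 0 0 0" --pt "0 0 0 0 0 0" --pt "0 0 0.3 0 0 0" --claw 1

```text
time: 13.9
ee_pos: [0.44, -0.3717, 0.0132]
tool_rot: [[1.0, -0.03, -0.0], [-0.03, -1.0, -0.0], [-0.0, 0.0, -1.0]]
wrist_force: [-0.8, -0.8, -4.4]
width: 0.0583
```

>>> servo_tool --pt "0 0 0 0 0 0"

```text
time: 14.0
ee_pos: [0.4397, -0.3713, 0.0128]
tool_rot: [[1.0, -0.03, -0.001], [-0.03, -1.0, 0.0], [-0.001, -0.0, -1.0]]
wrist_force: [0.3, -1.5, -4.4]
width: 0.0583
```

Run:
```python
from h import *
st()
```

```text
tcp [ 439.7 -371.3   12.8] yaw of jaw -91.74 t 14.0 w 58.3 tilt [-0.07  0.02] F [ 0.3 -1.5 -4.4]
```

>>> servo_tool --pt "-0.13 0.03 -0.1 0 0 0" --pt "0 0 -0.1 0 0 0" --pt "0 0 0 0 0 0"

```text
time: 14.3
ee_pos: [0.4381, -0.3704, 0.0112]
tool_rot: [[1.0, -0.03, -0.002], [-0.03, -1.0, 0.002], [-0.002, -0.002, -1.0]]
wrist_force: [0.6, -0.3, -4.6]
width: 0.0584
```

Run:
```python
from h import *
st()
```

```text
tcp [ 438.1 -370.4   11.2] yaw of jaw -91.71 t 14.3 w 58.4 tilt [-0.1  0.1] F [ 0.6 -0.3 -4.6]
```

>>> servo_tool --pt "0.04 -0.09 -0.1 0 0 0" --pt "0 0 -0.1 0 0 0" --pt "0 0 0 0 0 0"

```text
time: 14.6
ee_pos: [0.4381, -0.3704, 0.0113]
tool_rot: [[1.0, -0.03, -0.002], [-0.03, -1.0, 0.005], [-0.002, -0.005, -1.0]]
wrist_force: [-0.3, 0.3, -4.5]
width: 0.0584
```

Run:
```python
from h import *
st()
```

```text
tcp [ 438.1 -370.4   11.3] yaw of jaw -91.7 t 14.6 w 58.4 tilt [-0.11  0.27] F [-0.3  0.3 -4.5]
```

>>> servo_tool --pt "0.05 -0.1 -0.2 -0.2 0 0" --pt "0 0 -0.15 0 0 0" --pt "0 0 0 0 0 0"

```text
time: 14.9
ee_pos: [0.4382, -0.3706, 0.0113]
tool_rot: [[1.0, -0.03, -0.002], [-0.03, -1.0, 0.004], [-0.002, -0.004, -1.0]]
wrist_force: [-0.4, -0.4, -4.2]
width: 0.0584
```

Run:
```python
from h import *
st()
```

```text
tcp [ 438.2 -370.6   11.3] yaw of jaw -91.7 t 14.9 w 58.4 tilt [-0.1   0.26] F [-0.4 -0.4 -4.2]
```

>>> servo_tool --pt "0.05 -0.15 -0.4 -0.2 0 0" --pt "0 0 -0.1 0 0 0" --pt "0 0 0 0 0 0"

```text
time: 15.2
ee_pos: [0.4385, -0.3711, 0.0113]
tool_rot: [[1.0, -0.029, -0.001], [-0.029, -1.0, 0.005], [-0.001, -0.005, -1.0]]
wrist_force: [0.1, 0.2, -3.4]
width: 0.0583
```

Run:
```python
from h import *
st()
```

```text
tcp [ 438.5 -371.1   11.3] yaw of jaw -91.68 t 15.2 w 58.3 tilt [-0.05  0.3 ] F [ 0.1  0.2 -3.4]
```

>>> servo_tool --pt "0 0 -0.3 0 0 0" --pt "0 0 0 0 0 0"

```text
time: 15.4
ee_pos: [0.4389, -0.3715, 0.0114]
tool_rot: [[1.0, -0.029, 0.0], [-0.029, -1.0, 0.006], [0.0, -0.006, -1.0]]
wrist_force: [-0.0, -0.8, -5.1]
width: 0.0587
```

>>> servo_tool --pt "0 0 0 0 0 0" --pt "0 0 0 0 0 0" --pt "0 0 0 0 0 0" --pt "0 0 0 0 0 0" --claw -1

```text
time: 15.8
ee_pos: [0.4399, -0.3731, 0.0102]
tool_rot: [[1.0, -0.029, 0.001], [-0.029, -1.0, 0.003], [0.001, -0.003, -1.0]]
wrist_force: [0.0, 0.1, -0.6]
width: 0.0852
```

>>> servo_tool --pt "0 0 1 0 0 0" --pt "0 0 2 0 0 0" --pt "-0.5 0 3 0 0 0" --pt "-2 0 3 0 0 0" --pt "-2 0 3 0 0 0"

```text
time: 16.3
ee_pos: [0.3941, -0.3693, 0.1305]
tool_rot: [[1.0, -0.024, -0.006], [-0.024, -1.0, 0.008], [-0.006, -0.008, -1.0]]
wrist_force: [0.2, 0.4, 0.1]
width: 0.0854
```

>>> servo_tool --pt "0 0 0 0 0 0" --pt "0 0 0 0 0 0"

```text
time: 16.5
ee_pos: [0.3936, -0.373, 0.1366]
tool_rot: [[1.0, -0.029, 0.002], [-0.029, -1.0, 0.001], [0.002, -0.001, -1.0]]
wrist_force: [0.8, 0.5, -0.5]
width: 0.0856
```

```bash
cat >> h.py <<'E'
def stack(i,levels,c=(438.6,-371.3),r=75):
    v,u=np.mgrid[:420,:560];P=toworld(i,np.c_[u.ravel(),v.ravel()],depth=i['depth'].ravel());P=P[i['depth'].ravel()>0]
    P=P[np.hypot(*(P[:,:2]*1000-c).T)<r]
    for n,lo,hi in levels:
        k=(P[:,2]>lo)&(P[:,2]<hi)
        if k.sum()<50: print(n,'-');continue
        q=np.float32(P[k,:2]*1000);C,s,a=cv2.minAreaRect(q)
        print(n,k.sum(),np.round(C,1),np.round(s,1),round(a,2),'circ',np.round(cv2.minEnclosingCircle(q)[0],1),'zmed',round(np.median(P[k,2])*1000,1))
E
python3 - <<'E'
from h import *
st();i=cams.get_image('wrist');np.save('w7.npy',i,allow_pickle=True);st()
stack(i,[('plate',.006,.04),('block',.024,.032)])
j=cams.get_image('scene');stack(j,[('plate',.005,.04),('block',.022,.034)])
E
```

```text
tcp [ 393.6 -373.   136.6] yaw of jaw -91.65 t 16.5 w 85.6 tilt [0.13 0.07] F [ 0.8  0.5 -0.5]
tcp [ 393.5 -373.7  136.8] yaw of jaw -91.67 t 16.55 w 85.4 tilt [0.13 0.01] F [-0.6 -1.7  0.2]
plate 17023 [ 438.8 -371.6] [ 84.4 123.7] 88.67 circ [ 438.5 -371.2] zmed 27.3
block 10257 [ 438.6 -371.8] [60.4 89.9] 88.3 circ [ 438.2 -371.7] zmed 28.0
plate 858 [ 437.9 -365.5] [ 85.3 125.3] 89.02 circ [ 435.4 -366.9] zmed 23.4
block 460 [ 437.4 -370.4] [91.1 69.4] 0.27 circ [ 436.7 -370. ] zmed 27.4
```

>>> servo_tool --pt "0.7 2 0 0 0 0.6" --pt "1.4 4.2 0 0 0 0.6" --pt "1.4 4.2 0 0 0 0.6" --pt "1.4 4.2 0 0 0 0.6" --pt "1.4 4.2 0 0 0 0.6"

```text
time: 17.1
ee_pos: [0.4533, -0.1856, 0.1312]
tool_rot: [[1.0, 0.011, -0.009], [0.011, -1.0, -0.004], [-0.009, 0.004, -1.0]]
wrist_force: [0.6, 0.1, 0.9]
width: 0.0854
```

>>> servo_tool --pt "1.4 4.2 0 0 0 0.6" --pt "1.4 4.2 0 0 0 0.6" --pt "1.4 4.2 0 0 0 0.6" --pt "1.4 4.2 0 0 0 0.6" --pt "1.4 4.2 0 0 0 0.6"

```text
time: 17.6
ee_pos: [0.5232, 0.0373, 0.1252]
tool_rot: [[0.997, 0.071, -0.018], [0.071, -0.997, -0.005], [-0.019, 0.003, -1.0]]
wrist_force: [0.4, 0.2, 0.5]
width: 0.0856
```

>>> servo_tool --pt "1.4 4.2 0 0 0 0.6" --pt "1.4 2 0 0 0 0.6" --pt "0 0 0 0 0 0" --pt "0 0 0 0 0 0"

```text
time: 18.0
ee_pos: [0.5497, 0.1157, 0.1185]
tool_rot: [[0.993, 0.112, -0.028], [0.112, -0.994, -0.002], [-0.028, -0.001, -1.0]]
wrist_force: [-0.3, -0.1, 0.2]
width: 0.0852
```

Run:
```python
from h import *
st();i=cams.get_image('wrist');st();whites(i,.018,smax=80,vmin=70)
```

```text
tcp [549.7 115.7 118.5] yaw of jaw -83.56 t 18.0 w 85.2 tilt [-1.62 -0.14] F [-0.3 -0.1  0.2]
tcp [549.6 115.8 118.4] yaw of jaw -83.59 t 18.05 w 85.7 tilt [-1.62 -0.1 ] F [0.3 0.9 0.6]
blob [ 231   64   74   74 5247] c [626.3 129.5] size [47.4 47.9] ang 6.37 mean [626.9 129.5  18. ] circ [626.5 129.5] 32.9
blob [  17  270   52   47 1743] c [452.3 306.4] size [45.1 45.9] ang 18.49 mean [453.1 305.3  16.3] circ [451.4 306.3] 23.7
```

>>> servo_tool --pt "2.5 0.5 -1.5 0 -0.8 -0.4" --pt "2.5 0.5 -1.5 0 -0.8 0" --pt "2.5 0.4 -1.5 0 0 0" --pt "0 0 -1.5 0 0 0" --pt "0 0 -1 0 0 0"

```text
time: 18.55
ee_pos: [0.6254, 0.1197, 0.0464]
tool_rot: [[0.996, 0.091, -0.001], [0.091, -0.996, -0.006], [-0.001, 0.006, -1.0]]
wrist_force: [0.3, -0.0, -0.1]
width: 0.0852
```

>>> servo_tool --pt "0 0 0 0 0 0" --pt "0 0 0 0 0 0"

```text
time: 18.75
ee_pos: [0.6224, 0.1167, 0.0444]
tool_rot: [[0.996, 0.088, -0.007], [0.088, -0.996, -0.008], [-0.007, 0.007, -1.0]]
wrist_force: [0.1, 0.2, 0.5]
width: 0.0854
```

Run:
```python
from h import *
st()
```

```text
tcp [622.4 116.7  44.4] yaw of jaw -84.97 t 18.75 w 85.4 tilt [-0.37 -0.45] F [0.1 0.2 0.5]
```

>>> servo_tool --pt "0.4 1.3 -0.5 0.5 -0.4 1" --pt "0 0 -1 0 0 0" --pt "0 0 -1 0 0 0" --pt "0 0 0 0 0 0" --pt "0 0 0 0 0 0"

```text
time: 19.25
ee_pos: [0.6265, 0.1318, 0.0198]
tool_rot: [[0.994, 0.107, 0.004], [0.107, -0.994, 0.004], [0.004, -0.003, -1.0]]
wrist_force: [-0.3, 0.2, -0.6]
width: 0.0852
```

Run:
```python
from h import *
st()
```

```text
tcp [626.5 131.8  19.8] yaw of jaw -83.84 t 19.25 w 85.2 tilt [0.21 0.2 ] F [-0.3  0.2 -0.6]
```

>>> servo_tool --pt "0 -0.2 -0.6 -0.2 0.2 -0.2" --pt "0 0 -0.6 0 0 0" --pt "0 0 -0.5 0 0 0" --pt "0 0 0 0 0 0"

```text
time: 19.65
ee_pos: [0.6267, 0.1292, 0.0015]
tool_rot: [[0.995, 0.103, 0.0], [0.103, -0.995, -0.001], [0.0, 0.001, -1.0]]
wrist_force: [0.6, 0.7, -0.5]
width: 0.0855
```

Run:
```python
from h import *
st()
```

```text
tcp [626.7 129.2   1.5] yaw of jaw -84.08 t 19.65 w 85.5 tilt [ 0.02 -0.04] F [ 0.6  0.7 -0.5]
```

>>> servo_tool --pt "-0.03 0 0.2 0 0 0" --pt "0 0 0 0 0 0"

```text
time: 19.85
ee_pos: [0.6264, 0.129, 0.0035]
tool_rot: [[0.995, 0.103, 0.0], [0.103, -0.995, -0.001], [-0.0, 0.001, -1.0]]
wrist_force: [-0.3, 0.1, -0.7]
width: 0.0852
```

>>> servo_tool --pt "0 0 0 0 0 0" --pt "0 0 0 0 0 0" --pt "0 0 0 0 0 0" --pt "0 0 0 0 0 0" --pt "0 0 0 0 0 0" --claw 1 --grip_force 50

```text
time: 20.35
ee_pos: [0.6269, 0.1294, 0.0047]
tool_rot: [[0.995, 0.103, 0.002], [0.103, -0.995, -0.0], [0.002, 0.0, -1.0]]
wrist_force: [0.7, 0.3, -0.8]
width: 0.0468
```

Run:
```python
from h import *
st()
```

```text
tcp [626.9 129.4   4.7] yaw of jaw -84.08 t 20.35 w 46.8 tilt [ 0.09 -0.01] F [ 0.7  0.3 -0.8]
```

>>> servo_tool --pt "0 0 1 0 0 0" --pt "0 0 3 0 0 0" --pt "0 0 3.5 0 0 0" --pt "0 -2 3.5 0 0 0" --pt "-1 -3 1.5 0 0 -0.6"

```text
time: 20.85
ee_pos: [0.6108, 0.0854, 0.1284]
tool_rot: [[0.995, 0.103, -0.012], [0.103, -0.995, 0.002], [-0.012, -0.003, -1.0]]
wrist_force: [0.8, -0.7, -2.9]
width: 0.0463
```

>>> servo_tool --pt "-1.4 -4.2 0 0 0 -0.7" --pt "-1.4 -4.2 0 0 0 -0.7" --pt "-1.4 -4.2 0 0 0 -0.7" --pt "-1.4 -4.2 0 0 0 -0.7" --pt "-1.4 -4.2 0 0 0 -0.7"

```text
time: 21.35
ee_pos: [0.5404, -0.1261, 0.1347]
tool_rot: [[0.999, 0.05, -0.001], [0.05, -0.999, 0.006], [-0.001, -0.006, -1.0]]
wrist_force: [0.2, -0.4, -2.7]
width: 0.0464
```

>>> servo_tool --pt "-1.4 -4.2 0 0 0 -0.7" --pt "-1.4 -4.2 0 0 0 -0.7" --pt "-1.4 -4.2 0 0 0 -0.7" --pt "-1.4 -4.2 0 0 0 -0.7" --pt "-1.4 -4.2 0 0 0 -0.7"

```text
time: 21.85
ee_pos: [0.465, -0.343, 0.1367]
tool_rot: [[1.0, -0.014, 0.0], [-0.014, -1.0, 0.009], [-0.0, -0.009, -1.0]]
wrist_force: [1.3, -0.2, -2.5]
width: 0.0467
```

Run:
```python
from h import *
st()
```

```text
tcp [ 465.  -343.   136.7] yaw of jaw -90.79 t 21.85 w 46.7 tilt [0.01 0.49] F [ 1.3 -0.2 -2.5]
```

>>> servo_tool --pt "-0.2 -1.5 -1 -0.4 0 -0.9" --pt "0 -0.5 -1 0 0 0" --pt "0 0 -1 0 0 0" --pt "0 0 0 0 0 0" --pt "0 0 0 0 0 0"

```text
time: 22.35
ee_pos: [0.4578, -0.369, 0.1054]
tool_rot: [[0.999, -0.041, -0.003], [-0.041, -0.999, -0.001], [-0.003, 0.001, -1.0]]
wrist_force: [0.2, -0.2, -2.1]
width: 0.0462
```

Run:
```python
from h import *
st();i=cams.get_image('wrist');cv2.imwrite('pics/8.png',i['color']);np.save('w8.npy',i,allow_pickle=True)
o=monitor.get_obs();t=o['ee_pos']*1000
stack(i,[('held',t[2]/1000+.009,t[2]/1000+.017)],c=t[:2],r=32)
stack(i,[('long',.024,.032)])
```

```text
tcp [ 457.8 -369.   105.4] yaw of jaw -92.35 t 22.35 w 46.2 tilt [-0.17 -0.06] F [ 0.2 -0.2 -2.1]
held 11307 [ 457.3 -367.6] [61.4 49. ] 87.87 circ [ 458.  -368.2] zmed 118.7
long 4129 [ 467.8 -372.6] [60.3 31.8] 88.24 circ [ 467.3 -372.3] zmed 28.0
```

View pics/8.png

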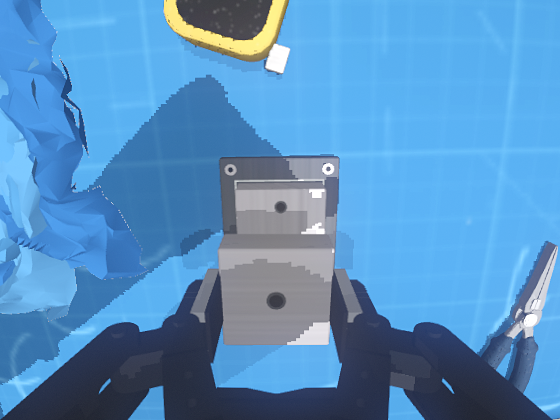

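>>> servo_tool --pt "0.2 -0.3 -1 0 0 0.6" --pt "0 0 -1.2 0 0 0" --pt "0 0 -1.2 0 0 0" --pt "0 0 -1.2 0 0 0" --pt "0 0 -0.8 0 0 0"

```text
time: 22.9
ee_pos: [0.4636, -0.3681, 0.048]
tool_rot: [[1.0, -0.022, 0.0], [-0.022, -1.0, 0.0], [0.0, -0.0, -1.0]]
wrist_force: [-0.1, -0.5, -2.5]
width: 0.0468
```

>>> servo_tool --pt "0 0 0 0 0 0" --pt "0 0 0 0 0 0"

```text
time: 23.1
ee_pos: [0.4622, -0.3671, 0.0455]
tool_rot: [[1.0, -0.022, -0.003], [-0.022, -1.0, 0.003], [-0.003, -0.003, -1.0]]
wrist_force: [0.1, -0.4, -2.8]
width: 0.0468
```

Run:
```python
from h import *
st()
```

```text
tcp [ 462.2 -367.1   45.5] yaw of jaw -91.26 t 23.1 w 46.8 tilt [-0.2   0.16] F [ 0.1 -0.4 -2.8]
```

>>> servo_tool --pt "-0.2 -0.5 -0.3 -0.1 -0.2 -0.4" --pt "0 0 -0.3 0 0 0" --pt "0 0 0 0 0 0" --pt "0 0 0 0 0 0"

```text
time: 23.5
ee_pos: [0.4604, -0.3741, 0.0405]
tool_rot: [[1.0, -0.031, 0.002], [-0.031, -1.0, -0.001], [0.003, 0.001, -1.0]]
wrist_force: [-0.3, 0.7, -2.2]
width: 0.0467
```

Run:
```python
from h import *
st()
```

```text
tcp [ 460.4 -374.1   40.5] yaw of jaw -91.76 t 23.5 w 46.7 tilt [ 0.14 -0.08] F [-0.3  0.7 -2.2]
```

>>> servo_tool --pt "0 0.15 -0.2 0 0.1 0" --pt "0 0 -0.2 0 0 0" --pt "0 0 -0.1 0 0 0" --pt "0 0 0 0 0 0"

```text
time: 23.9
ee_pos: [0.461, -0.3724, 0.0357]
tool_rot: [[1.0, -0.03, 0.002], [-0.03, -1.0, -0.002], [0.002, 0.002, -1.0]]
wrist_force: [0.2, 0.1, -1.7]
width: 0.0467
```

Run:
```python
from h import *
st()
```

```text
tcp [ 461.  -372.4   35.7] yaw of jaw -91.73 t 23.9 w 46.7 tilt [ 0.11 -0.1 ] F [ 0.2  0.1 -1.7]
```

>>> servo_tool --pt "-0.03 0 -0.15 0 0 0" --pt "0 0 -0.15 0 0 0" --pt "0 0 -0.1 0 0 0" --pt "0 0 -0.1 0 0 0"

```text
time: 24.3
ee_pos: [0.461, -0.3725, 0.0326]
tool_rot: [[1.0, -0.03, 0.003], [-0.03, -1.0, -0.001], [0.003, 0.001, -1.0]]
wrist_force: [-1.9, 1.8, 5.3]
width: 0.0469
```

Run:
```python
from h import *
st()
```

```text
tcp [ 461.  -372.5   32.6] yaw of jaw -91.72 t 24.3 w 46.9 tilt [ 0.16 -0.06] F [-1.9  1.8  5.3]
```

>>> servo_tool --pt "-0.2 0 -0.12 0 0 0" --pt "-0.2 0.01 -0.12 0 0 0" --pt "-0.2 0.01 -0.12 0 0 0" --pt "-0.2 0 -0.12 0 0 0"

```text
time: 24.7
ee_pos: [0.461, -0.3724, 0.0328]
tool_rot: [[0.999, -0.028, 0.018], [-0.028, -1.0, -0.004], [0.019, 0.004, -1.0]]
wrist_force: [2.7, 2.9, 6.6]
width: 0.0467
```

Run:
```python
from h import *
st()
```

```text
tcp [ 461.  -372.4   32.8] yaw of jaw -91.59 t 24.7 w 46.7 tilt [ 1.06 -0.24] F [2.7 2.9 6.6]
```

>>> servo_tool --pt "-0.4 0.01 -0.05 0.2 0.6 -0.1" --pt "-0.4 0.01 -0.05 0 0.3 0"

```text
time: 24.9
ee_pos: [0.4551, -0.3731, 0.0327]
tool_rot: [[1.0, -0.028, 0.007], [-0.028, -1.0, -0.003], [0.007, 0.003, -1.0]]
wrist_force: [3.2, 0.3, 2.8]
width: 0.0464
```

Run:
```python
from h import *
st()
```

```text
tcp [ 455.1 -373.1   32.7] yaw of jaw -91.63 t 24.9 w 46.4 tilt [ 0.38 -0.2 ] F [3.2 0.3 2.8]
```

>>> servo_tool --pt "-0.3 0.05 -0.08 0.2 0.5 -0.05" --pt "-0.3 0.05 -0.08 0 0.2 0"

```text
time: 25.1
ee_pos: [0.4521, -0.3733, 0.0326]
tool_rot: [[1.0, -0.029, 0.0], [-0.029, -1.0, -0.003], [0.0, 0.003, -1.0]]
wrist_force: [4.5, 0.1, 4.6]
width: 0.0465
```

Run:
```python
from h import *
st()
```

```text
tcp [ 452.1 -373.3   32.6] yaw of jaw -91.65 t 25.1 w 46.5 tilt [ 0.01 -0.18] F [4.5 0.1 4.6]
```

>>> servo_tool --pt "-0.3 0.1 -0.08 0.2 0.2 -0.05" --pt "-0.3 0.1 -0.08 0 0.2 0"

```text
time: 25.3
ee_pos: [0.4486, -0.373, 0.0326]
tool_rot: [[1.0, -0.029, -0.002], [-0.029, -1.0, -0.004], [-0.001, 0.004, -1.0]]
wrist_force: [5.0, -0.0, 5.3]
width: 0.0468
```

Run:
```python
from h import *
st();i=cams.get_image('wrist');cv2.imwrite('pics/9.png',i['color']);np.save('w9.npy',i,allow_pickle=True)
stack(i,[('long',.024,.032),('plate',.004,.012),('sq',.042,.052)])
```

```text
tcp [ 448.6 -373.    32.6] yaw of jaw -91.69 t 25.3 w 46.8 tilt [-0.09 -0.21] F [ 5.  -0.   5.3]
long 7266 [ 438.2 -372.2] [60.4 91.1] 88.48 circ [ 438.4 -372.2] zmed 28.0
plate 9048 [ 438.6 -371.5] [ 84.4 124.8] 88.22 circ [ 439.  -371.6] zmed 8.0
sq 11843 [ 448.3 -373.4] [74.6 48.7] 87.68 circ [ 453.8 -373.6] zmed 46.0
```

View pics/9.png

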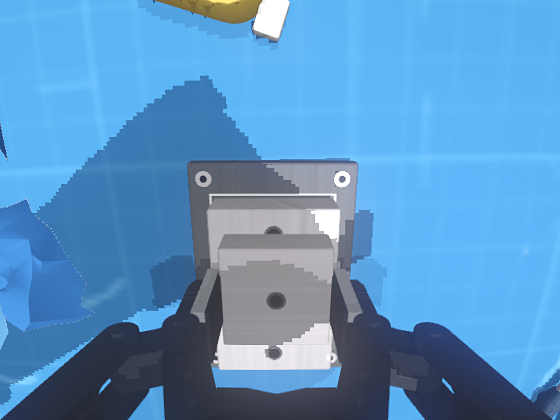

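>>> servo_tool --pt "-0.3 0.1 -0.08 0.1 0 0" --pt "-0.3 0.1 -0.08 0 0.2 0" --pt "-0.3 0.1 -0.08 0.1 0.2 0" --pt "-0.3 0.1 -0.08 0 0.2 0"

```text
time: 25.75
ee_pos: [0.4408, -0.3723, 0.0327]
tool_rot: [[1.0, -0.03, -0.002], [-0.03, -1.0, -0.008], [-0.002, 0.008, -1.0]]
wrist_force: [4.0, -0.5, 5.5]
width: 0.0469
```

Run:
```python
from h import *
st()
```

```text
tcp [ 440.8 -372.3   32.7] yaw of jaw -91.72 t 25.75 w 46.9 tilt [-0.11 -0.45] F [ 4.  -0.5  5.5]
```

>>> servo_tool --pt "-0.3 0.05 -0.08 0.3 0 0"

```text
time: 25.85
ee_pos: [0.439, -0.3723, 0.0326]
tool_rot: [[1.0, -0.03, 0.001], [-0.03, -1.0, -0.004], [0.001, 0.004, -1.0]]
wrist_force: [5.2, 0.1, 5.8]
width: 0.0466
```

Run:
```python
from h import *
st();i=cams.get_image('wrist');np.save('w9.npy',i,allow_pickle=True)
stack(i,[('long',.024,.032),('plate',.004,.012)])
stack(i,[('sq',.044,.048)],c=(438.5,-372),r=36);st()
```

```text
tcp [ 439.  -372.3   32.6] yaw of jaw -91.7 t 25.85 w 46.6 tilt [ 0.04 -0.23] F [5.2 0.1 5.8]
long 8481 [ 438.3 -372.3] [60.6 90.6] 88.31 circ [ 438.2 -372.3] zmed 28.0
plate 9577 [ 439.2 -371.4] [ 84.3 123.9] 88.1 circ [ 440.3 -371.9] zmed 8.0
sq 11025 [ 438.8 -372. ] [70.3 48.6] 88.43 circ [ 440.7 -372.1] zmed 46.0
tcp [ 438.2 -372.4   32.6] yaw of jaw -91.75 t 25.9 w 46.8 tilt [ 0.   -0.19] F [ 4.2 -0.2  6.3]
```

>>> servo_tool --pt "0 0 0 0 0 0" --pt "0 0 0 0 0 0"

```text
time: 26.1
ee_pos: [0.4378, -0.3724, 0.0326]
tool_rot: [[1.0, -0.031, -0.0], [-0.031, -1.0, -0.003], [-0.0, 0.003, -1.0]]
wrist_force: [4.2, 0.2, 3.1]
width: 0.0461
```

>>> servo_tool --pt "0 0 0 0 0 0" --pt "0 0 0 0 0 0" --pt "0 0 0 0 0 0" --pt "0 0 0 0 0 0" --claw -1

```text
time: 26.5
ee_pos: [0.429, -0.3707, 0.0283]
tool_rot: [[0.999, -0.033, -0.016], [-0.033, -0.999, 0.003], [-0.016, -0.002, -1.0]]
wrist_force: [-0.2, -0.1, 0.0]
width: 0.0855
```

>>> servo_tool --pt "0 0 1 0 0 0" --pt "0 0 2 0 0 0" --pt "-0.5 0 3 0 0 0" --pt "-1.5 0 3 0 0 0" --pt "-1.5 0 3 0 0 0"

```text
time: 27.0
ee_pos: [0.3898, -0.3666, 0.148]
tool_rot: [[0.999, -0.031, -0.028], [-0.031, -0.999, 0.01], [-0.029, -0.009, -1.0]]
wrist_force: [0.1, -0.7, 0.0]
width: 0.0854
```

>>> servo_tool --pt "0 0 0 0 0 0" --pt "0 0 0 0 0 0"

```text
time: 27.2
ee_pos: [0.3895, -0.37, 0.1539]
tool_rot: [[0.999, -0.035, -0.021], [-0.034, -0.999, 0.004], [-0.021, -0.003, -1.0]]
wrist_force: [-0.5, 0.1, -0.6]
width: 0.0851
```

```bash
cat >> h.py <<'E'
LV=[('plate',.006,.2),('long',.024,.2),('sq',.042,.2)]
E
python3 - <<'E'
from h import *
st();i=cams.get_image('wrist');np.save('w10.npy',i,allow_pickle=True);cv2.imwrite('pics/10.png',i['color'])
stack(i,[('plate',.006,.06),('long',.024,.06),('sq',.042,.06)])
E
```

```text
tcp [ 389.5 -370.   153.9] yaw of jaw -91.98 t 27.2 w 85.1 tilt [-1.2   0.24] F [-0.5  0.1 -0.6]
plate 15602 [ 438.7 -371.1] [ 84.7 123.6] 88.0 circ [ 438.8 -371.1] zmed 27.6
long 9264 [ 438.3 -371.8] [60.3 89.9] 88.2 circ [ 438.4 -372.1] zmed 29.7
sq 4516 [ 436.6 -372.4] [48.2 48.3] 87.85 circ [ 436.8 -372.4] zmed 46.0
```

>>> servo_tool --pt "1.7 0 -2.5 -0.2 -0.8 0.1" --pt "1.7 0 -2.5 0 -0.4 0" --pt "1 0 -2 0 0 0" --pt "0 0 -1.5 0 0 0" --pt "0 0 0 0 0 0"

```text
time: 27.75
ee_pos: [0.4349, -0.368, 0.0621]
tool_rot: [[1.0, -0.031, -0.003], [-0.031, -1.0, 0.003], [-0.004, -0.003, -1.0]]
wrist_force: [-1.2, 0.8, 0.2]
width: 0.0855
```

>>> servo_tool --pt "0 0 0 0 0 0"

```text
time: 27.85
ee_pos: [0.4347, -0.3674, 0.0612]
tool_rot: [[1.0, -0.031, -0.005], [-0.031, -1.0, 0.004], [-0.005, -0.004, -1.0]]
wrist_force: [-0.5, -0.1, 1.4]
width: 0.0851
```

Run:
```python
from h import *
st()
```

```text
tcp [ 434.7 -367.4   61.2] yaw of jaw -91.77 t 27.85 w 85.1 tilt [-0.29  0.25] F [-0.5 -0.1  1.4]
```

>>> servo_tool --pt "0.1 -0.4 -0.8 -0.3 -0.2 0.1" --pt "0 0 -0.8 0 0 0" --pt "0 0 -0.8 0 0 0" --pt "0 0 0 0 0 0" --pt "0 0 0 0 0 0"

```text
time: 28.35
ee_pos: [0.4361, -0.373, 0.0368]
tool_rot: [[1.0, -0.03, 0.001], [-0.03, -1.0, -0.003], [0.001, 0.003, -1.0]]
wrist_force: [0.0, -0.3, -0.2]
width: 0.0853
```

Run:
```python
from h import *
st()
```

```text
tcp [ 436.1 -373.    36.8] yaw of jaw -91.71 t 28.35 w 85.3 tilt [ 0.04 -0.18] F [ 0.  -0.3 -0.2]
```

>>> servo_tool --pt "0.05 0.1 -0.3 0.1 0 0" --pt "0 0 0 0 0 0" --pt "0 0 0 0 0 0"

```text
time: 28.65
ee_pos: [0.437, -0.3723, 0.0344]
tool_rot: [[1.0, -0.03, 0.002], [-0.03, -1.0, -0.002], [0.002, 0.002, -1.0]]
wrist_force: [-0.7, -0.2, -0.4]
width: 0.0856
```

>>> servo_tool --pt "0 0 0 0 0 0" --pt "0 0 0 0 0 0" --pt "0 0 0 0 0 0" --pt "0 0 0 0 0 0" --pt "0 0 0 0 0 0" --claw 1 --grip_force 30

```text
time: 29.15
ee_pos: [0.4374, -0.3725, 0.0351]
tool_rot: [[1.0, -0.03, 0.003], [-0.03, -1.0, -0.003], [0.003, 0.002, -1.0]]
wrist_force: [-0.1, 0.2, -0.6]
width: 0.0471
```

Run:
```python
from h import *
st()
```

```text
tcp [ 437.4 -372.5   35.1] yaw of jaw -91.71 t 29.15 w 47.1 tilt [ 0.17 -0.15] F [-0.1  0.2 -0.6]
```

>>> servo_tool --pt "0.15 0.1 -0.08 0.1 0 0" --pt "0.15 0.1 -0.08 0 0 0"

```text
time: 29.35
ee_pos: [0.4375, -0.3725, 0.035]
tool_rot: [[1.0, -0.031, -0.001], [-0.031, -1.0, -0.002], [-0.001, 0.002, -1.0]]
wrist_force: [-3.7, -0.1, 5.7]
width: 0.0475
```

Run:
```python
from h import *
st()
```

```text
tcp [ 437.5 -372.5   35. ] yaw of jaw -91.79 t 29.35 w 47.5 tilt [-0.05 -0.12] F [-3.7 -0.1  5.7]
```

>>> servo_tool --pt "0.25 0.15 0 0.1 0 0" --pt "0 0 0 0 0 0"

```text
time: 29.55
ee_pos: [0.4395, -0.3714, 0.0351]
tool_rot: [[0.999, -0.033, -0.001], [-0.033, -0.999, -0.001], [-0.001, 0.001, -1.0]]
wrist_force: [1.0, 1.2, 0.0]
width: 0.047
```

Run:
```python
from h import *
st()
```

```text
tcp [ 439.5 -371.4   35.1] yaw of jaw -91.86 t 29.55 w 47.0 tilt [-0.07 -0.04] F [1.  1.2 0. ]
```

Run:
```python
from h import *
i=cams.get_image('wrist');st()
stack(i,[('long',.024,.032),('plate',.004,.012)])
stack(i,[('sq',.044,.048)],c=(438.5,-372),r=36)
```

```text
tcp [ 439.5 -371.4   35.1] yaw of jaw -91.86 t 29.6 w 47.3 tilt [-0.07 -0.04] F [-0.6  0.3  0.8]
long 8247 [ 438.4 -372. ] [60.5 90.3] 88.45 circ [ 438.5 -372.1] zmed 28.0
plate 9378 [ 439.2 -371.5] [ 84.4 124. ] 88.03 circ [ 440.6 -371.5] zmed 8.0
sq 10737 [ 439.3 -372.1] [69.8 48.5] 88.44 circ [ 441.2 -372.1] zmed 46.0
```

>>> servo_tool --pt "0 0 0 0 0 0" --pt "0 0 0 0 0 0" --pt "0 0 0 0 0 0" --pt "0 0 0 0 0 0" --claw -1

```text
time: 30.0
ee_pos: [0.4406, -0.3706, 0.0347]
tool_rot: [[1.0, -0.031, -0.0], [-0.031, -1.0, -0.0], [-0.0, 0.0, -1.0]]
wrist_force: [0.0, -0.5, -0.1]
width: 0.0852
```

>>> servo_tool --pt "0 0 1 0 0 0" --pt "0 0 2 0 0 0" --pt "-0.5 0 3 0 0 0" --pt "-1.5 0 3 0 0 0" --pt "-1.5 0 3 0 0 0"

```text
time: 30.5
ee_pos: [0.4041, -0.3667, 0.1558]
tool_rot: [[1.0, -0.028, -0.008], [-0.028, -1.0, 0.006], [-0.008, -0.006, -1.0]]
wrist_force: [0.9, -1.1, -0.1]
width: 0.0852
```

>>> servo_tool --pt "0 0 0 0 0 0" --pt "0 0 0 0 0 0"

```text
time: 30.7
ee_pos: [0.4042, -0.3701, 0.1622]
tool_rot: [[1.0, -0.031, 0.001], [-0.031, -1.0, -0.001], [0.001, 0.001, -1.0]]
wrist_force: [0.8, 0.6, -0.4]
width: 0.0854
```

Run:
```python
from h import *
st();i=cams.get_image('wrist');np.save('w11.npy',i,allow_pickle=True);cv2.imwrite('pics/11.png',i['color'])
stack(i,[('plate',.006,.06),('long',.024,.06),('sq',.042,.06)])
```

```text
tcp [ 404.2 -370.1  162.2] yaw of jaw -91.77 t 30.7 w 85.4 tilt [ 0.06 -0.04] F [ 0.8  0.6 -0.4]
plate 13988 [ 438.9 -371.2] [ 84.2 123.5] 88.03 circ [ 439.  -371.1] zmed 27.6
long 8308 [ 438.2 -371.7] [60.5 89.9] 88.29 circ [ 438.3 -371.6] zmed 29.6
sq 4048 [ 439.4 -371.4] [48.1 47.9] 88.0 circ [ 439.  -371.5] zmed 46.0
```

>>> servo_tool --pt "0 2.5 0 0 0 0" --pt "0 4.4 0 0 0 0" --pt "0 4.5 0 0 0 0" --pt "0 4.5 0 0 0 0" --pt "0 4.5 0 0 0 0"

```text
time: 31.25
ee_pos: [0.4008, -0.1672, 0.1587]
tool_rot: [[0.999, -0.044, -0.006], [-0.044, -0.999, -0.008], [-0.006, 0.008, -1.0]]
wrist_force: [0.8, 0.7, 0.2]
width: 0.0854
```

>>> servo_tool --pt "0 4.5 0 0 0 0" --pt "0 4.5 0 0 0 0" --pt "0 4.5 0 0 0 0" --pt "0 4.5 0 0 0 0" --pt "0 4.5 0 0 0 0"

```text
time: 31.75
ee_pos: [0.3973, 0.0691, 0.155]
tool_rot: [[0.999, -0.041, -0.012], [-0.042, -0.999, -0.008], [-0.012, 0.009, -1.0]]
wrist_force: [1.4, 0.0, -0.1]
width: 0.0854
```

>>> servo_tool --pt "0 4.5 0 0 0 0" --pt "0 4.5 0 0 0 0" --pt "0 4 0 0 0 0" --pt "0 2 0 0 0 0" --pt "0 0 0 0 0 0"

```text
time: 32.25
ee_pos: [0.3913, 0.2349, 0.1504]
tool_rot: [[0.999, -0.025, -0.02], [-0.025, -1.0, -0.008], [-0.02, 0.008, -1.0]]
wrist_force: [0.6, 0.3, -0.1]
width: 0.0855
```

Run:
```python
from h import *
st();i=cams.get_image('wrist');st();whites(i,.016,tol=.003,smax=80,vmin=70)
```

```text
tcp [391.3 234.9 150.4] yaw of jaw -91.4 t 32.25 w 85.5 tilt [-1.15 -0.45] F [ 0.6  0.3 -0.1]
tcp [391.3 233.2 150.2] yaw of jaw -91.51 t 32.3 w 85.7 tilt [-1.19 -0.53] F [-0.3 -0.4  0.3]
blob [ 152   98   58   59 2656] c [451.8 306.3] size [45.2 44.7] ang 88.2 mean [452.1 306.   16.2] circ [451.4 306.2] 23.0
```

>>> servo_tool --pt "2 2.5 -2 0.5 -0.8 0" --pt "2 2.5 -2 0 -0.4 0" --pt "2 2.3 -2 0 0 0" --pt "0 0 -2 0 0 0" --pt "0 0 -2 0 0 0"

```text
time: 32.8
ee_pos: [0.4575, 0.2997, 0.0474]
tool_rot: [[0.999, -0.037, 0.005], [-0.037, -0.999, -0.004], [0.005, 0.004, -1.0]]
wrist_force: [-0.3, -0.8, 0.2]
width: 0.0855
```

>>> servo_tool --pt "0 0 0 0 0 0" --pt "0 0 0 0 0 0"

```text
time: 33.0
ee_pos: [0.4561, 0.2942, 0.0439]
tool_rot: [[0.999, -0.042, -0.002], [-0.042, -0.999, -0.012], [-0.001, 0.012, -1.0]]
wrist_force: [-0.1, -0.1, 1.1]
width: 0.0852
```

Run:
```python
from h import *
st()
```

```text
tcp [456.1 294.2  43.9] yaw of jaw -92.4 t 33.0 w 85.2 tilt [-0.11 -0.68] F [-0.1 -0.1  1.1]
```

>>> servo_tool --pt "-0.45 1.2 -0.5 0.6 0 0.3" --pt "0 0 -0.8 0 0 0" --pt "0 0 -0.8 0 0 0" --pt "0 0 0 0 0 0" --pt "0 0 0 0 0 0"

```text
time: 33.5
ee_pos: [0.453, 0.3066, 0.0245]
tool_rot: [[0.999, -0.038, 0.002], [-0.038, -0.999, 0.002], [0.002, -0.002, -1.0]]
wrist_force: [-0.1, 0.2, 0.4]
width: 0.0855
```

Run:
```python
from h import *
st()
```

```text
tcp [453.  306.6  24.5] yaw of jaw -92.18 t 33.5 w 85.5 tilt [0.13 0.11] F [-0.1  0.2  0.4]
```

>>> servo_tool --pt "-0.15 -0.05 -0.7 0 0.1 0.4" --pt "0 0 -0.7 0 0 0" --pt "0 0 -0.6 0 0 0" --pt "0 0 0 0 0 0"

```text
time: 33.9
ee_pos: [0.4516, 0.306, 0.0032]
tool_rot: [[1.0, -0.031, 0.001], [-0.031, -1.0, 0.002], [0.001, -0.002, -1.0]]
wrist_force: [-0.7, -0.8, 0.8]
width: 0.0856
```

Run:
```python
from h import *
st()
```

```text
tcp [451.6 306.    3.2] yaw of jaw -91.75 t 33.9 w 85.6 tilt [0.06 0.13] F [-0.7 -0.8  0.8]
```

Excellent. Close, lift, and travel back.

>>> servo_tool --pt "0 0 0 0 0 0" --pt "0 0 0 0 0 0" --pt "0 0 0 0 0 0" --pt "0 0 0 0 0 0" --pt "0 0 0 0 0 0" --claw 1 --grip_force 50

```text
time: 34.4
ee_pos: [0.4521, 0.3064, 0.0035]
tool_rot: [[1.0, -0.031, 0.002], [-0.031, -1.0, 0.003], [0.002, -0.003, -1.0]]
wrist_force: [-0.3, 0.3, -1.2]
width: 0.0424
```

>>> servo_tool --pt "0 0 1 0 0 0" --pt "0 0 3 0 0 0" --pt "0 0 3.5 0 0 0" --pt "0 0 3.5 0 0 0" --pt "0 -2 3.5 0 0 0"

```text
time: 34.9
ee_pos: [0.4443, 0.2851, 0.1477]
tool_rot: [[1.0, -0.025, -0.013], [-0.026, -1.0, -0.005], [-0.013, 0.006, -1.0]]
wrist_force: [1.6, 0.2, -2.5]
width: 0.0427
```

>>> servo_tool --pt "0 -4.5 0 0 0 0" --pt "0 -4.5 0 0 0 0" --pt "0 -4.5 0 0 0 0" --pt "0 -4.5 0 0 0 0" --pt "0 -4.5 0 0 0 0"

```text
time: 35.4
ee_pos: [0.4467, 0.0617, 0.158]
tool_rot: [[1.0, -0.012, 0.004], [-0.012, -1.0, 0.008], [0.004, -0.008, -1.0]]
wrist_force: [1.0, -0.2, -2.3]
width: 0.0425
```

>>> servo_tool --pt "0 -4.5 0 0 0 0" --pt "0 -4.5 0 0 0 0" --pt "0 -4.5 0 0 0 0" --pt "0 -4.5 0 0 0 0" --pt "0 -4.5 0 0 0 0"

```text
time: 35.9
ee_pos: [0.4439, -0.1716, 0.1612]
tool_rot: [[1.0, -0.01, 0.009], [-0.01, -1.0, 0.011], [0.009, -0.011, -1.0]]
wrist_force: [1.2, 0.5, -1.8]
width: 0.0425
```

Run:
```python
from h import *
st()
```

```text
tcp [ 443.9 -171.6  161.2] yaw of jaw -90.58 t 35.9 w 42.5 tilt [0.5  0.64] F [ 1.2  0.5 -1.8]
```

>>> servo_tool --pt "0 -4.5 0 0 0 -0.3" --pt "0 -4.5 0 0 0 -0.3" --pt "-0.2 -4.5 0 -0.6 0.4 -0.3" --pt "-0.3 -3 -1 0 0 -0.2" --pt "0 -1 -1 0 0 0"

```text
time: 36.4
ee_pos: [0.4353, -0.3603, 0.1451]
tool_rot: [[0.999, -0.038, 0.006], [-0.038, -0.999, -0.006], [0.007, 0.006, -1.0]]
wrist_force: [-0.9, 0.1, -2.1]
width: 0.0426
```

>>> servo_tool --pt "0 0 0 0 0 0" --pt "0 0 0 0 0 0"

```text
time: 36.6
ee_pos: [0.4339, -0.3595, 0.1437]
tool_rot: [[0.999, -0.04, 0.003], [-0.04, -0.999, -0.002], [0.004, 0.002, -1.0]]
wrist_force: [-0.1, -0.1, -1.9]
width: 0.0422
```

Run:
```python
from h import *
st();i=cams.get_image('wrist');np.save('w12.npy',i,allow_pickle=True);cv2.imwrite('pics/12.png',i['color'])
t=monitor.get_obs()['ee_pos']
print(t[2]);stack(i,[('held',t[2]+.009,t[2]+.0155)],c=t[:2]*1000,r=30)
```

```text
tcp [ 433.9 -359.5  143.7] yaw of jaw -92.31 t 36.6 w 42.2 tilt [ 0.2  -0.14] F [-0.1 -0.1 -1.9]
0.1435888572346762
held 7978 [ 435.1 -362.1] [45.9 52.6] 26.21 circ [ 439.7 -358.8] zmed 156.2
```

View pics/12.png

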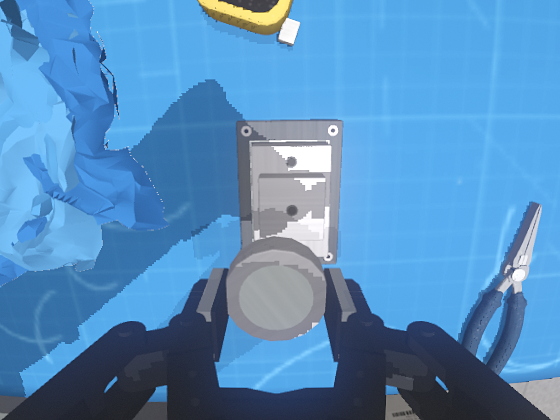

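```bash
cat >> h.py <<'E'
def discc(i,zt,t,r=27):
    v,u=np.mgrid[:420,:560];u=u.ravel();v=v.ravel();P=toworld(i,np.c_[u,v],depth=i['depth'].ravel())
    c=np.array(t[:2])
    k=(abs(P[:,2]-zt)<.0015)&(np.hypot(*(P[:,:2]-c).T)<r/1000)
    # exclude fingers: keep |jaw dir| less than 21mm
    k&=abs(P[:,1]-c[1])<.0205
    Q=P[k]*1000;x=Q[:,0];print('x ext',np.percentile(x,[.2,50,99.8]).round(1),'y',np.percentile(Q[:,1],[.2,50,99.8]).round(1),len(Q),'mean',Q.mean(0).round(1))
    q=[]
    for y in np.arange(-18,18.1,2):
        s=Q[abs(Q[:,1]-c[1]*1000-y)<1]
        if len(s)>10:q.append((s[:,0].min()+s[:,0].max())/2)
    print('mid x by slice',np.round(np.median(q),2))
E
python3 - <<'E'
from h import *
i=np.load('w12.npy',allow_pickle=True).item()
discc(i,.1562,(.4339,-.3595))
print(toworld(i,[(276.5,296)],z=.1562)*1000)
E
```

```text
x ext [412.  435.7 456.4] y [-379.8 -359.8 -339.2] 7253 mean [ 435.3 -359.8  156.2]
mid x by slice 433.99
[[ 434.77213795 -360.30113603  156.2       ]]
```

>>> servo_tool --pt "0.4 -0.6 -1.2 0 0.2 0.5" --pt "0 -0.3 -1.2 0 0 0" --pt "0 0 -1.5 0 0 0" --pt "0 0 -1.5 0 0 0" --pt "0 0 -1.2 0 0 0"

```text
time: 37.15
ee_pos: [0.4439, -0.362, 0.075]
tool_rot: [[1.0, -0.018, 0.006], [-0.018, -1.0, 0.0], [0.006, -0.001, -1.0]]
wrist_force: [-0.0, -0.6, -2.6]
width: 0.0424
```

>>> servo_tool --pt "0 0 0 0 0 0" --pt "0 0 0 0 0 0"

```text
time: 37.35
ee_pos: [0.4431, -0.3595, 0.0719]
tool_rot: [[1.0, -0.016, 0.001], [-0.016, -1.0, 0.004], [0.001, -0.004, -1.0]]
wrist_force: [-0.0, -0.5, -1.4]
width: 0.0427
```

Run:
```python
from h import *
st()
```

```text
tcp [ 443.1 -359.5   71.9] yaw of jaw -90.9 t 37.35 w 42.7 tilt [0.07 0.26] F [-0.  -0.5 -1.4]
```

>>> servo_tool --pt "-0.4 -1.1 -0.5 -0.2 0 -0.8" --pt "0 0 -0.5 0 0 0" --pt "0 0 0 0 0 0" --pt "0 0 0 0 0 0"

```text
time: 37.75
ee_pos: [0.4395, -0.373, 0.0628]
tool_rot: [[1.0, -0.031, 0.004], [-0.031, -1.0, -0.002], [0.004, 0.002, -1.0]]
wrist_force: [0.2, 0.2, -1.4]
width: 0.0425
```

Run:
```python
from h import *
st()
```

```text
tcp [ 439.5 -373.    62.8] yaw of jaw -91.79 t 37.75 w 42.5 tilt [ 0.23 -0.12] F [ 0.2  0.2 -1.4]
```

>>> servo_tool --pt "-0.05 0.15 -0.4 0.1 0.2 0" --pt "0 0 -0.4 0 0 0" --pt "0 0 -0.2 0 0 0" --pt "0 0 0 0 0 0"

```text
time: 38.15
ee_pos: [0.4396, -0.3712, 0.0526]
tool_rot: [[1.0, -0.031, 0.001], [-0.031, -1.0, -0.0], [0.001, 0.0, -1.0]]
wrist_force: [-0.4, -1.0, -1.9]
width: 0.0425
```

Run:
```python
from h import *
st()
```

```text
tcp [ 439.6 -371.2   52.6] yaw of jaw -91.77 t 38.15 w 42.5 tilt [ 0.08 -0.02] F [-0.4 -1.  -1.9]
```

>>> servo_tool --pt "-0.08 0 -0.15 0 0 0" --pt "0 0 -0.15 0 0 0" --pt "0 0 -0.05 0 0 0" --pt "0 0 0 0 0 0"

```text
time: 38.55
ee_pos: [0.439, -0.3713, 0.0497]
tool_rot: [[1.0, -0.031, 0.002], [-0.031, -1.0, -0.0], [0.002, 0.0, -1.0]]
wrist_force: [-0.1, 0.2, -1.2]
width: 0.0426
```

Run:
```python
from h import *
st()
```

```text
tcp [ 439.  -371.3   49.7] yaw of jaw -91.75 t 38.55 w 42.6 tilt [ 0.12 -0.03] F [-0.1  0.2 -1.2]
```

>>> servo_tool --pt "0 0 -0.08 0 0 0" --pt "0 0 0 0 0 0"

```text
time: 38.75
ee_pos: [0.4391, -0.3714, 0.0496]
tool_rot: [[1.0, -0.031, 0.003], [-0.031, -1.0, -0.001], [0.003, 0.0, -1.0]]
wrist_force: [0.9, 0.6, -0.4]
width: 0.0426
```

>>> servo_tool --pt "0 0 0 0 0 0" --pt "0 0 0 0 0 0" --pt "0 0 0 0 0 0" --pt "0 0 0 0 0 0" --claw -1

```text
time: 39.15
ee_pos: [0.44, -0.3723, 0.0498]
tool_rot: [[1.0, -0.031, 0.005], [-0.031, -1.0, -0.003], [0.005, 0.002, -1.0]]
wrist_force: [0.3, -0.6, -0.5]
width: 0.0849
```

>>> servo_tool --pt "0 0 1 0 0 0" --pt "0 0 2 0 0 0" --pt "-0.5 0 3 0 0 0" --pt "-1.5 0 3 0 0 0" --pt "-1.5 0 3 0 0 0"

```text
time: 39.65
ee_pos: [0.4037, -0.3687, 0.1708]
tool_rot: [[1.0, -0.027, -0.002], [-0.027, -1.0, 0.003], [-0.003, -0.003, -1.0]]
wrist_force: [-0.9, -0.5, 0.1]
width: 0.0851
```

>>> servo_tool --pt "0 0 0 0 0 0" --pt "0 0 0 0 0 0"

```text
time: 39.85
ee_pos: [0.4039, -0.3723, 0.1774]
tool_rot: [[1.0, -0.03, 0.006], [-0.03, -1.0, -0.004], [0.007, 0.004, -1.0]]
wrist_force: [0.9, 0.3, -0.3]
width: 0.0854
```

Run:
```python
from h import *
st();i=cams.get_image('wrist');np.save('w13.npy',i,allow_pickle=True);cv2.imwrite('pics/13.png',i['color'])
stack(i,[('plate',.006,.08),('long',.024,.08),('sq',.042,.08),('sqonly',.043,.049),('disc',.058,.08)])
```

```text
tcp [ 403.9 -372.3  177.4] yaw of jaw -91.74 t 39.85 w 85.4 tilt [ 0.37 -0.25] F [ 0.9  0.3 -0.3]
plate 12757 [ 438.6 -371.1] [ 84.2 124. ] 87.98 circ [ 438.8 -370.9] zmed 27.6
long 7470 [ 438.2 -371.7] [60.2 89.2] 88.23 circ [ 438.6 -371.9] zmed 33.4
sq 3708 [ 439.3 -371.5] [47.8 48.2] 87.79 circ [ 438.9 -371.4] zmed 61.9
sqonly 804 [ 439.3 -371.5] [47.8 48.2] 87.79 circ [ 438.9 -371.4] zmed 45.9
disc 2858 [ 439.  -371.6] [44.9 45.3] 37.92 circ [ 439.1 -371.5] zmed 62.1
```

>>> servo_tool --pt "0.2 2.5 0 0 0 0" --pt "0.9 4.4 0 0 0 0" --pt "0.9 4.5 0 0 0 0" --pt "0.9 4.5 0 0 0 0" --pt "0.9 4.5 0 0 0 0"

```text
time: 40.4
ee_pos: [0.438, -0.1699, 0.1737]
tool_rot: [[0.999, -0.047, -0.001], [-0.047, -0.999, -0.011], [-0.001, 0.011, -1.0]]
wrist_force: [1.3, -0.1, 0.2]
width: 0.0858
```

>>> servo_tool --pt "1 4.5 0 0 0 0" --pt "1 4.5 0 0 0 0" --pt "1 4.5 0 0 0 0" --pt "1 4.5 0 0 0 0" --pt "1 4.5 0 0 0 0"

```text
time: 40.9
ee_pos: [0.4863, 0.0671, 0.169]
tool_rot: [[0.999, -0.044, -0.009], [-0.044, -0.999, -0.011], [-0.009, 0.011, -1.0]]
wrist_force: [1.4, -0.8, 0.3]
width: 0.0851
```

>>> servo_tool --pt "1.2 4.5 0 0 0 0" --pt "1.2 4.5 0 0 0 0" --pt "1.2 4.5 0 0 0 0" --pt "1.2 4.5 0 0 0 0" --pt "0 1 0 0 0 0"

```text
time: 41.4
ee_pos: [0.5307, 0.275, 0.1616]
tool_rot: [[0.999, -0.031, -0.02], [-0.031, -0.999, -0.009], [-0.02, 0.01, -1.0]]
wrist_force: [-0.0, 0.4, -0.6]
width: 0.0854
```

>>> servo_tool --pt "0 0 0 0 0 0" --pt "0 0 0 0 0 0"

```text
time: 41.6
ee_pos: [0.5287, 0.2772, 0.1584]
tool_rot: [[0.999, -0.026, -0.025], [-0.026, -1.0, -0.012], [-0.025, 0.012, -1.0]]
wrist_force: [-0.1, -1.5, 0.1]
width: 0.0853
```

Run:
```python
from h import *
st();i=cams.get_image('wrist');np.save('w14.npy',i,allow_pickle=True);cv2.imwrite('pics/14.png',i['color']);st()
for d in outline_of('wrist','dome_weight_mid')[:2]: print(d['score'],d['box'])
stack(i,[('dome',.008,.05),('domehi',.03,.05)],c=(611,312),r=45)
```

```text
tcp [528.7 277.2 158.4] yaw of jaw -91.47 t 41.6 w 85.3 tilt [-1.42 -0.66] F [-0.1 -1.5  0.1]
tcp [528.6 276.6 158.4] yaw of jaw -91.53 t 41.65 w 85.4 tilt [-1.43 -0.67] F [ 0.1  0.4 -0.5]
0.88 [202.0, 61.7, 256.8, 121.4]
dome 2546 [613.2 309.1] [43.1 43.2] 88.15 circ [613.5 309.4] zmed 30.0
domehi 1270 [613.7 309.2] [29.4 30.6] 82.86 circ [613.8 309. ] zmed 33.5
```

View pics/14.png

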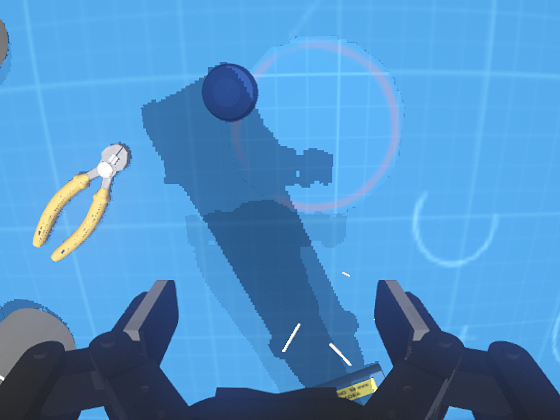

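>>> servo_tool --pt "2.2 1 -1.8 0.6 -1 0" --pt "2.2 1 -1.8 0 -0.4 0" --pt "2.2 1 -1.8 0 0 0" --pt "1.8 0.2 -1.8 0 0 0" --pt "0 0 -1.5 0 0 0"

```text
time: 42.2
ee_pos: [0.6206, 0.2967, 0.0751]
tool_rot: [[0.999, -0.044, 0.011], [-0.044, -0.999, -0.002], [0.011, 0.002, -1.0]]
wrist_force: [-0.6, -1.3, 0.7]
width: 0.0854
```

>>> servo_tool --pt "0 0 0 0 0 0" --pt "0 0 0 0 0 0"

```text
time: 42.4
ee_pos: [0.6187, 0.2921, 0.0727]
tool_rot: [[0.999, -0.048, 0.005], [-0.048, -0.999, -0.007], [0.005, 0.006, -1.0]]
wrist_force: [-0.4, -0.0, 0.0]
width: 0.0852
```

Run:
```python
from h import *
st()
```

```text
tcp [618.7 292.1  72.7] yaw of jaw -92.78 t 42.4 w 85.2 tilt [ 0.28 -0.38] F [-0.4 -0.   0. ]
```

>>> servo_tool --pt "-0.5 1.6 -0.8 0.4 0.2 0.5" --pt "0 0 -1 0 0 0" --pt "0 0 -1 0 0 0" --pt "0 0 0 0 0 0" --pt "0 0 0 0 0 0"

```text
time: 42.9
ee_pos: [0.612, 0.3109, 0.046]
tool_rot: [[0.999, -0.037, 0.003], [-0.037, -0.999, 0.004], [0.003, -0.004, -1.0]]
wrist_force: [-0.1, -0.5, 0.2]
width: 0.0853
```

Run:
```python
from h import *
st()
```

```text
tcp [612.  310.9  46. ] yaw of jaw -92.14 t 42.9 w 85.3 tilt [0.18 0.24] F [-0.1 -0.5  0.2]
```

>>> servo_tool --pt "0.15 -0.15 -0.9 -0.2 0.2 0.4" --pt "0 0 -0.9 0 0 0" --pt "0 0 -0.9 0 0 0" --pt "0 0 -0.7 0 0 0" --pt "0 0 0 0 0 0"

```text
time: 43.4
ee_pos: [0.6138, 0.3085, 0.0089]
tool_rot: [[1.0, -0.03, -0.0], [-0.03, -1.0, -0.0], [-0.0, 0.0, -1.0]]
wrist_force: [-0.8, -0.5, 0.0]
width: 0.0854
```

Run:
```python
from h import *
st()
```

```text
tcp [613.8 308.5   8.9] yaw of jaw -91.75 t 43.4 w 85.4 tilt [-0.03 -0.02] F [-0.8 -0.5  0. ]
```

>>> servo_tool --pt "0 0.05 -0.4 0 0 0" --pt "0 0 -0.2 0 0 0" --pt "0 0 0 0 0 0"

```text
time: 43.7
ee_pos: [0.614, 0.309, 0.0022]
tool_rot: [[1.0, -0.031, -0.0], [-0.031, -1.0, -0.0], [-0.0, 0.0, -1.0]]
wrist_force: [-0.2, -0.4, -0.1]
width: 0.0855
```

>>> servo_tool --pt "0 0 0 0 0 0" --pt "0 0 0 0 0 0" --pt "0 0 0 0 0 0" --pt "0 0 0 0 0 0" --pt "0 0 0 0 0 0" --claw 1 --grip_force 40

```text
time: 44.2
ee_pos: [0.6148, 0.3096, 0.0036]
tool_rot: [[1.0, -0.03, 0.002], [-0.03, -1.0, 0.001], [0.002, -0.001, -1.0]]
wrist_force: [-0.3, 0.3, -1.1]
width: 0.0409
```

Run:
```python
from h import *
st()
```

```text
tcp [614.8 309.6   3.6] yaw of jaw -91.75 t 44.2 w 40.9 tilt [0.1  0.06] F [-0.3  0.3 -1.1]
```

>>> servo_tool --pt "0 0 1 0 0 0" --pt "0 0 3 0 0 0" --pt "0 0 4 0 0 0" --pt "0 0 4 0 0 0" --pt "-0.5 -2 4 0 0 0"

```text
time: 44.7
ee_pos: [0.6012, 0.2901, 0.1599]
tool_rot: [[1.0, -0.026, -0.017], [-0.026, -1.0, -0.005], [-0.017, 0.006, -1.0]]
wrist_force: [-0.1, 1.2, -1.1]
width: 0.041
```

>>> servo_tool --pt "-1.2 -4.5 0 0 0 0" --pt "-1.2 -4.5 0 0 0 0" --pt "-1.2 -4.5 0 0 0 0" --pt "-1.2 -4.5 0 0 0 0" --pt "-1.2 -4.5 0 0 0 0"

```text
time: 45.2
ee_pos: [0.5441, 0.0675, 0.1734]
tool_rot: [[1.0, -0.013, 0.006], [-0.013, -1.0, 0.008], [0.006, -0.008, -1.0]]
wrist_force: [0.8, -0.1, -0.5]
width: 0.0412
```

>>> servo_tool --pt "-1.2 -4.5 0 0 0 0" --pt "-1.2 -4.5 0 0 0 0" --pt "-1.2 -4.5 0 0 0 0" --pt "-1.2 -4.5 0 0 0 0" --pt "-1.2 -4.5 0 0 0 0"

```text
time: 45.7
ee_pos: [0.4803, -0.1666, 0.1779]
tool_rot: [[1.0, -0.012, 0.013], [-0.012, -1.0, 0.009], [0.013, -0.009, -1.0]]
wrist_force: [1.0, -0.4, -1.7]
width: 0.0412
```

Run:
```python
from h import *
st()
```

```text
tcp [ 480.3 -166.6  177.9] yaw of jaw -90.7 t 45.7 w 41.2 tilt [0.76 0.51] F [ 1.  -0.4 -1.7]
```

>>> servo_tool --pt "-1 -4.5 0 0 0 -0.3" --pt "-1 -4.5 0 0 0 -0.3" --pt "-1 -4.5 0 -0.5 0.7 -0.3" --pt "-0.7 -3.5 -1 0 0 -0.1" --pt "0 -1.5 -1 0 0 0"

```text
time: 46.2
ee_pos: [0.437, -0.3665, 0.1641]
tool_rot: [[0.999, -0.04, 0.008], [-0.04, -0.999, -0.008], [0.009, 0.008, -1.0]]
wrist_force: [-0.1, 1.1, -0.4]
width: 0.0409
```

>>> servo_tool --pt "0 0 0 0 0 0" --pt "0 0 0 0 0 0"

```text
time: 46.4
ee_pos: [0.4346, -0.3691, 0.164]
tool_rot: [[0.999, -0.047, 0.006], [-0.047, -0.999, -0.008], [0.007, 0.008, -1.0]]
wrist_force: [-0.5, 0.3, -1.5]
width: 0.0411
```

Run:
```python
from h import *
st();i=cams.get_image('wrist');np.save('w15.npy',i,allow_pickle=True)
t=monitor.get_obs()['ee_pos']
# held dome centre: blue-dark pixels, high z
v,u=np.mgrid[:420,:560];P=toworld(i,np.c_[u.ravel(),v.ravel()],depth=i['depth'].ravel())
hsv=cv2.cvtColor(i['color'],40).reshape(-1,3)
for lo,hi in((.022,.04),(.027,.04),(.03,.04)):
    k=(P[:,2]>t[2]+lo-.0036+.0)&(P[:,2]<t[2]+hi)&(np.hypot(*(P[:,:2]-t[:2]).T)<.03)&(hsv[:,1]>90)&(hsv[:,0]>90)
    q=np.float32(P[k,:2]*1000);print(k.sum(),q.mean(0),cv2.minEnclosingCircle(q),P[k,2].max()-t[2])
cv2.imwrite('pics/15.png',i['color'])
```

```text
tcp [ 434.6 -369.1  164. ] yaw of jaw -92.68 t 46.4 w 41.1 tilt [ 0.36 -0.48] F [-0.5  0.3 -1.5]
8245 [ 438.45102 -369.48328] ((439.9314270019531, -368.6444091796875), 28.917173385620117) 0.03999434159090223
6753 [ 437.3082  -369.52612] ((439.9314270019531, -368.6444091796875), 28.917173385620117) 0.03999434159090223
4891 [ 436.3923  -369.36862] ((439.9314270019531, -368.6444091796875), 28.917173385620117) 0.03999434159090223
```

View pics/15.png

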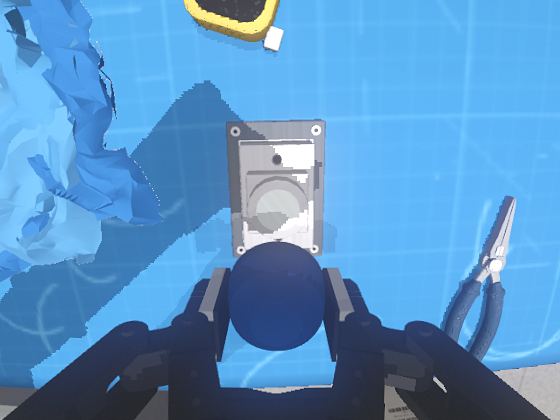

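```bash
cat > dome.py <<'E'
from h import *
def dome(i,c,zb):
    v,u=np.mgrid[:420,:560];P=toworld(i,np.c_[u.ravel(),v.ravel()],depth=i['depth'].ravel())
    for lo in(.020,.023,.026,.029,.032):
        k=(abs(P[:,2]-zb-lo-.001)<.001)&(np.hypot(*(P[:,:2]-c).T)<.026)&(abs(P[:,1]-c[1])<.0195)
        q=P[k,:2]*1000-np.array(c)*1000
        A=np.c_[2*q,np.ones(len(q))];s=np.linalg.lstsq(A,(q**2).sum(1),rcond=None)[0]
        print(lo,len(q),'c',np.round(s[:2]+np.array(c)*1000,2),'r',round(np.sqrt(s[2]+s[0]**2+s[1]**2),1))
E
python3 - <<'E'
from dome import *
dome(np.load('w14.npy',allow_pickle=True).item(),(.6135,.3092),0)
dome(np.load('w15.npy',allow_pickle=True).item(),(.4346,-.3691),.1604)
E
```

```text
0.02 55 c [613.47 309.17] r 20.1
0.023 67 c [613.45 309.32] r 19.5
0.026 375 c [613.43 309.23] r 17.7
0.029 359 c [613.42 309.3 ] r 14.7
0.032 434 c [613.51 309.33] r 10.2
0.02 297 c [ 433.57 -369.45] r 20.1
0.023 355 c [ 433.66 -369.51] r 19.4
0.026 1088 c [ 433.77 -369.7 ] r 17.7
0.029 1022 c [ 433.87 -369.67] r 14.5
0.032 1141 c [ 434.47 -369.64] r 10.4
```

>>> servo_tool --pt "0.3 -0.2 -1 0.4 0.3 0.9" --pt "0 0 -1.5 0 0 0" --pt "0 0 -1.5 0 0 0" --pt "0 0 -1.5 0 0 0" --pt "0 0 -1 0 0 0"

```text
time: 46.95
ee_pos: [0.4454, -0.3635, 0.0988]
tool_rot: [[1.0, -0.012, 0.009], [-0.012, -1.0, 0.001], [0.009, -0.002, -1.0]]
wrist_force: [-0.0, 0.2, -1.3]
width: 0.0408
```

>>> servo_tool --pt "0 0 0 0 0 0" --pt "0 0 0 0 0 0"

```text
time: 47.15
ee_pos: [0.4461, -0.3606, 0.0971]
tool_rot: [[1.0, -0.008, 0.007], [-0.008, -1.0, 0.005], [0.007, -0.005, -1.0]]
wrist_force: [0.4, -0.9, -1.0]
width: 0.0414
```

Run:
```python
from h import *
st()
```

```text
tcp [ 446.1 -360.6   97.1] yaw of jaw -90.47 t 47.15 w 41.4 tilt [0.4  0.28] F [ 0.4 -0.9 -1. ]
```

>>> servo_tool --pt "-0.6 -1 -0.6 -0.3 0.4 -1.2" --pt "0 0 -0.6 0 0 0" --pt "0 0 -0.5 0 0 0" --pt "0 0 0 0 0 0" --pt "0 0 0 0 0 0"

```text
time: 47.65
ee_pos: [0.4406, -0.3727, 0.0806]
tool_rot: [[1.0, -0.031, 0.002], [-0.031, -1.0, -0.003], [0.003, 0.003, -1.0]]
wrist_force: [-0.2, -0.1, -0.4]
width: 0.041
```

Run:
```python
from h import *
st()
```

```text
tcp [ 440.6 -372.7   80.6] yaw of jaw -91.76 t 47.65 w 41.0 tilt [ 0.14 -0.2 ] F [-0.2 -0.1 -0.4]
```

>>> servo_tool --pt "-0.07 0.13 -0.4 0.2 0.1 0" --pt "0 0 -0.4 0 0 0" --pt "0 0 -0.3 0 0 0" --pt "0 0 0 0 0 0"

```text
time: 48.05
ee_pos: [0.4401, -0.3712, 0.069]
tool_rot: [[1.0, -0.031, 0.001], [-0.031, -1.0, 0.0], [0.001, -0.0, -1.0]]
wrist_force: [-0.7, 0.3, -1.3]
width: 0.041
```

Run:
```python
from h import *
st()
```

```text
tcp [ 440.1 -371.2   69. ] yaw of jaw -91.75 t 48.05 w 41.0 tilt [0.06 0.02] F [-0.7  0.3 -1.3]
```

On target; 3.4 mm to go.

>>> servo_tool --pt "0 0 -0.15 0 0 0" --pt "0 0 -0.15 0 0 0" --pt "0 0 -0.08 0 0 0" --pt "0 0 0 0 0 0"

```text
time: 48.45
ee_pos: [0.4404, -0.3714, 0.0656]
tool_rot: [[1.0, -0.03, 0.002], [-0.03, -1.0, -0.0], [0.002, -0.0, -1.0]]
wrist_force: [-0.6, -0.6, -1.3]
width: 0.0413
```

Run:
```python
from h import *
st()
```

```text
tcp [ 440.4 -371.4   65.6] yaw of jaw -91.74 t 48.45 w 41.3 tilt [ 0.11 -0.  ] F [-0.6 -0.6 -1.3]
```

>>> servo_tool --pt "0 0 -0.08 0 0 0" --pt "0 0 0 0 0 0"

```text
time: 48.65
ee_pos: [0.4407, -0.3716, 0.0655]
tool_rot: [[1.0, -0.03, 0.003], [-0.03, -1.0, -0.0], [0.003, 0.0, -1.0]]
wrist_force: [0.1, -0.5, -1.4]
width: 0.0408
```

>>> servo_tool --pt "0 0 0 0 0 0" --pt "0 0 0 0 0 0" --pt "0 0 0 0 0 0" --pt "0 0 0 0 0 0" --claw -1

```text
time: 49.05
ee_pos: [0.4411, -0.372, 0.0655]
tool_rot: [[1.0, -0.03, 0.004], [-0.03, -1.0, -0.001], [0.004, 0.001, -1.0]]
wrist_force: [-0.8, 1.3, 0.2]
width: 0.0856
```

>>> servo_tool --pt "0 0 1 0 0 0" --pt "0 0 2 0 0 0" --pt "0 0 3 0 0 0" --pt "-1.5 0 3 0 0 0" --pt "-2 0 3 0 0 0"

```text
time: 49.55
ee_pos: [0.4054, -0.368, 0.1863]
tool_rot: [[1.0, -0.026, -0.003], [-0.026, -1.0, 0.005], [-0.004, -0.004, -1.0]]
wrist_force: [-0.1, 0.4, 1.0]
width: 0.0857
```

>>> servo_tool --pt "-1.5 0 0 0 0 0" --pt "0 0 0 0 0 0" --pt "0 0 0 0 0 0"

```text
time: 49.85
ee_pos: [0.3898, -0.3716, 0.193]
tool_rot: [[1.0, -0.03, 0.006], [-0.03, -1.0, -0.003], [0.006, 0.003, -1.0]]
wrist_force: [0.3, 0.3, -0.4]
width: 0.0851
```

Run:
```python
from dome import *
st();i=cams.get_image('wrist');np.save('w16.npy',i,allow_pickle=True)
j=cams.get_image('scene');s=cams.get_image('side')
stack(i,[('plate',.006,.11),('long',.024,.11),('sqonly',.043,.049),('disc',.058,.064)])
dome(i,(.439,-.3715),.062)
for n in('tape_measure_mid','side_cutter_mid'):
    for d in outline_of('scene',n)[:2]: print(n,d['score'],topfit(j,d['region'],.006,.05))
a=cv2.resize(i['color'][30:310,150:400],(500,560));b=cv2.resize(j['color'][90:190,310:430],(300,250));c=cv2.resize(s['color'][140:210,270:370],(300,210))
o=np.zeros((560,800,3),np.uint8);o[:,:500]=a;o[:250,500:]=b;o[260:470,500:]=c;cv2.imwrite('pics/16.png',o)
```

```text
tcp [ 389.8 -371.6  193. ] yaw of jaw -91.71 t 49.85 w 85.1 tilt [ 0.35 -0.18] F [ 0.3  0.3 -0.4]
plate 12031 [ 438.8 -371.3] [ 84.4 124. ] 88.16 circ [ 438.5 -370.9] zmed 27.6
long 7022 [ 438.7 -371.6] [60.3 89.6] 88.31 circ [ 438.3 -371.5] zmed 29.4
sqonly 654 [ 439.  -371.7] [47.5 46.8] 88.25 circ [ 438.8 -371.4] zmed 46.0
disc -
0.02 58 c [ 439.93 -372.13] r 20.0
0.023 64 c [ 440.04 -372.16] r 19.3
0.026 424 c [ 439.92 -372.11] r 17.6
0.029 399 c [ 439.99 -371.88] r 14.6
0.032 475 c [ 440.   -371.89] r 10.4
tape_measure_mid 0.93 (460, array([ 596.2, -349.9]), array([82.9, 65.1]), 70.7, np.float64(33.9))
side_cutter_mid 0.96 (575, array([525.7, 449.8]), array([ 47.4, 137.9]), 42.9, np.float64(10.6))
```

View pics/16.png

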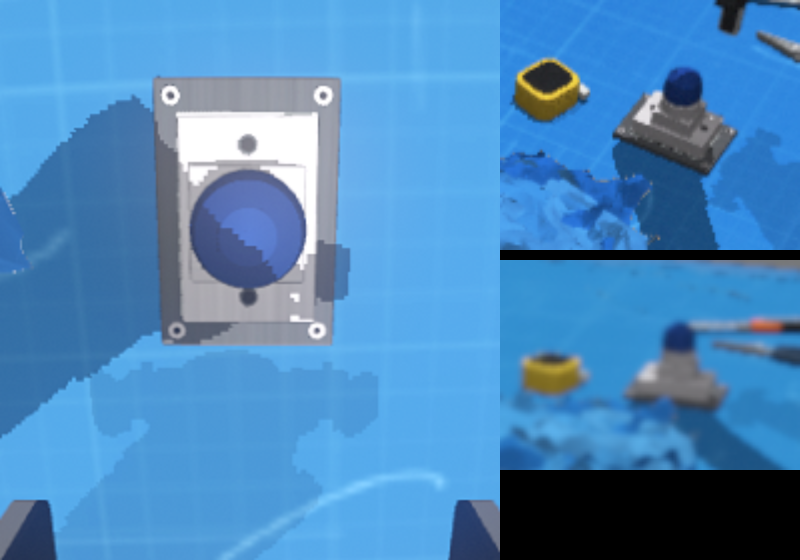

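```bash
python3 -c "
from rig import hand_in;print(hand_in())"
```

```text
the job is handed in; nothing more can be done
None
```

The height gauge is built on the plate in the order asked and handed in at about 50 s. No verdict is reported back.

**Last wrist-camera check, before handing in:**

| Piece | Offset from the piece below | Note |
|---|---|---|
| Long block | about 0.3 mm from plate centre | edges parallel to the plate's within 0.2° |
| Square block | about 0.3 to 1 mm from the long block's centre | edges parallel within about 0.5°, lying flat |
| Round block | about 0.3 mm from the square block's centre | measured before the dome covered it |
| Dome weight | about 1.1 mm from the round block's centre | standing upright |

**Mended along the way:**
- **Long block:** first landed about 1.6 mm off centre, so I picked it up again and re-laid it before going on.
- **Square block:** set down flat on one end and slid in contact to the middle. Letting go dragged it about 1.7 mm past, so I gripped it again and slid it back about 2 mm, pressing at first and then gripped with no down-command, without lifting it.

**Checks that disagreed:**
- **Tape measure:** the scene camera's later fit differed from the first by up to about 5 mm, with a different height band. I take this as the fit, since nothing came near it.
- **Side cutters:** the last reading agreed with the first to about 2 mm.
- **Scene camera:** it disagreed with the wrist camera by 2 to 6 mm at the plate, so I relied on the wrist camera.

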